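# Re-rack the tipped reagent bottles and close the keeper bar

## Task

Some reagent bottles have tipped over on the clean-room bench. Stand every one of them upright, cap up, on the floor of the rack's lane, in the free places among the bottles already there, and leave all of the bottles standing in the lane; then swing the keeper bar down until it rests fully in its catch. Leave the case, the blue tray and the tape measure where they are.

Things in the scene. Friction and masses are not known exactly. Their poses are not given: they have to be found in the camera images.
- bottle1: square white plastic bottle, round grey cap: body 40 x 40 mm, 82 mm tall, flat sides; cap 28 mm across, 22 mm tall; 110 mm from base to cap top; 120 to 220 g, centre of mass about 27 mm above the base. Origin on its long axis, 50 mm above its base; z points from base to cap, x and y square to its sides. Starts lying on a side on the bench between robot and rack (z level). May be absent.
- bottle2: square white plastic bottle, round grey cap: body 40 x 40 mm, 82 mm tall, flat sides; cap 28 mm across, 22 mm tall; 110 mm from base to cap top; 120 to 220 g, centre of mass about 27 mm above the base. Origin on its long axis, 50 mm above its base; z points from base to cap, x and y square to its sides. Starts lying on a side on the bench between robot and rack (z level). May be absent.
- bottle3: square white plastic bottle, round grey cap: body 40 x 40 mm, 82 mm tall, flat sides; cap 28 mm across, 22 mm tall; 110 mm from base to cap top; 120 to 220 g, centre of mass about 27 mm above the base. Origin on its long axis, 50 mm above its base; z points from base to cap, x and y square to its sides. Starts lying on a side on the bench between robot and rack (z level). May be absent.
- bottle4: square white plastic bottle, round grey cap: body 40 x 40 mm, 82 mm tall, flat sides; cap 28 mm across, 22 mm tall; 110 mm from base to cap top; 120 to 220 g, centre of mass about 27 mm above the base. Origin on its long axis, 50 mm above its base; z points from base to cap, x and y square to its sides. Starts lying on a side on the bench between robot and rack (z level). May be absent.
- bottle5: square white plastic bottle, round grey cap: body 40 x 40 mm, 82 mm tall, flat sides; cap 28 mm across, 22 mm tall; 110 mm from base to cap top; 120 to 220 g, centre of mass about 27 mm above the base. Origin on its long axis, 50 mm above its base; z points from base to cap, x and y square to its sides. Starts lying on a side on the bench between robot and rack (z level). May be absent.
- stand1: square white plastic bottle, round grey cap: body 40 x 40 mm, 82 mm tall, flat sides; cap 28 mm across, 22 mm tall; 110 mm from base to cap top; 120 to 220 g, centre of mass about 27 mm above the base. Origin on its long axis, 50 mm above its base; z points from base to cap, x and y square to its sides. Starts standing in the rack's lane. Only one of the six is there.
- stand2: square white plastic bottle, round grey cap: body 40 x 40 mm, 82 mm tall, flat sides; cap 28 mm across, 22 mm tall; 110 mm from base to cap top; 120 to 220 g, centre of mass about 27 mm above the base. Origin on its long axis, 50 mm above its base; z points from base to cap, x and y square to its sides. Starts standing in the rack's lane. Only one of the six is there.
- stand3: square white plastic bottle, round grey cap: body 40 x 40 mm, 82 mm tall, flat sides; cap 28 mm across, 22 mm tall; 110 mm from base to cap top; 120 to 220 g, centre of mass about 27 mm above the base. Origin on its long axis, 50 mm above its base; z points from base to cap, x and y square to its sides. Starts standing in the rack's lane. Only one of the six is there.
- stand4: square white plastic bottle, round grey cap: body 40 x 40 mm, 82 mm tall, flat sides; cap 28 mm across, 22 mm tall; 110 mm from base to cap top; 120 to 220 g, centre of mass about 27 mm above the base. Origin on its long axis, 50 mm above its base; z points from base to cap, x and y square to its sides. Starts standing in the rack's lane. Only one of the six is there.
- stand5: square white plastic bottle, round grey cap: body 40 x 40 mm, 82 mm tall, flat sides; cap 28 mm across, 22 mm tall; 110 mm from base to cap top; 120 to 220 g, centre of mass about 27 mm above the base. Origin on its long axis, 50 mm above its base; z points from base to cap, x and y square to its sides. Starts standing in the rack's lane. Only one of the six is there.
- stand6: square white plastic bottle, round grey cap: body 40 x 40 mm, 82 mm tall, flat sides; cap 28 mm across, 22 mm tall; 110 mm from base to cap top; 120 to 220 g, centre of mass about 27 mm above the base. Origin on its long axis, 50 mm above its base; z points from base to cap, x and y square to its sides. Starts standing in the rack's lane. Only one of the six is there.
- rack: aluminium bottle rack fixed to the bench: one straight lane along its y axis, room for 6 bottles in a row. Origin under its centre, z up, x away from the robot at yaw 0. Front rail (-x side) 6 mm thick, top 30 mm high; back lip (+x side) 6 mm thick, top 16 mm high; end walls 6 mm thick, top 40 mm high. The keeper bar runs in the upright plane x = 42 mm, behind the back lip.
- lane (a point): middle of the lane's floor, 6 mm above the rack's origin, axes as the rack's. The floor is 56 mm wide (x -28 to +28 mm) and 420 mm long (y -210 to +210 mm). Six grey squares on it at y -175, -105, -35, 35, 105, 175 mm show the 70 mm spacing at which 6 bottles fit.
- keeper (a joint): hinge angle of the keeper bar, a 10 mm square steel bar along the back of the rack, swinging up and down in the rack's upright y-z plane. 0: level, lying in its catch, an open-topped fork at y -222 mm (bar centre 62 mm above the bench); grows to 0.7 rad as its free (-y) end rises. Starts raised; stays where it is left, needs about 1 to 3 N on its tab to swing down, stops firmly at 0.
- keeper_tab (a point): top of the black plastic press tab (22 x 36 x 10 mm) at the free end of the keeper bar, at the tab's middle, 468 mm from the hinge; with the bar closed it lies at x 42, y -241, z 67 mm in the rack's frame, outside the end wall.
- keeper_hinge (a point): pivot of the keeper bar: x 42, y 227, z 62 mm in the rack's frame. Its axis is the rack's x axis.
- case: bystander: flat black plastic case with a white label, 75 x 125 x 24 mm, loose on the bench at the right; origin centre of underside.
- blue_tray: bystander: blue plastic tray, 160 x 120 x 30 mm, loose on the bench at the left; origin centre of underside.
- tape: bystander: round yellow tape measure, 64 mm across, 26 mm high, loose on the bench at the left; origin centre of underside.

How it is judged:
By the outcome, as a careful person would: the job done as asked, in the order asked, and still so for the second after the job is handed in, with the robot touching nothing.
Of bottle1, bottle2, bottle3, bottle4, bottle5 only 4 to 5 are there at a start; the rules pass over those that are not, and their reading is None.
Of stand1, stand2, stand3, stand4, stand5, stand6 only 1 to 1 are there at a start; the rules pass over those that are not, and their reading is None.
At some moment in a run one of bottle1, bottle2, bottle3, bottle4, bottle5 may be knocked a few centimetres aside while the robot is not near it.
Once in a run the grip may slacken for a moment while it holds something.
It also fails if it takes over 210 s, if anything falls off the work surface, if the arm or the gripper's body presses on something with over 40 N, if the wrist force passes 120 N, or if a joint passes its speed limit or range.

## Robot

A 6-joint arm with a two-finger parallel gripper is mounted at the origin on the work surface. World frame = base frame: x ahead of the robot, y to its left, z up, the work surface at z = 0. Lengths are in mm, angles in degrees, forces in N, time in s.
With the tool pointing down it reaches from about 300 to 850 mm from the base axis. Payload 4.2 kg.
Tool frame: the origin (TCP) lies on the centre line of the jaws, within the pads' length; the fingertips stand 14 mm ahead of it and the grasp point (between the pads) lies 5 mm behind it; z points along the fingers, y is the line along which they close (so a half turn about z gives the same grasp; the last joint's range is limited). The gripper opens to 91 mm and grips with 3 to 60 N. Pads are 32 mm wide; open, the fingers measure 118 mm over their backs; the gripper's body (76 mm by 178 mm) begins 60 mm behind the grasp point.
Start: joints at [75.688, 18.312, 89.639, -0, 72.044, -1.146], TCP at [130.976, 559.899, 227.976] pointing down, gripper open.
Joint ranges: [-177.97, 177.97], [-48.28, 115.42], [12.27, 149.76], [-77.06, 257.06], [2.81, 150.46], [-146.56, 146.56]. Speed limits (degrees/s): [147.25, 147.25, 180, 180, 180, 180].

## Interface

Orientations are given as [roll, pitch, yaw] about the fixed x, y, z axes, in that order (R = Rz(yaw) Ry(pitch) Rx(roll)).
In Python, from workcell import * gives the robot as it stands. The module is installed in compiled form; this text tells all that it offers.
- The arm moves only by the shell command python3 -m crank 'ROWS' [FORCE]. ROWS is JSON, a list of rows, each an object of numbers: "grip": the finger opening in m, from 0 to 0.0912; "x", "y", "z": the shift along the tool's x, y, z in m; "yaw": the turn about the tool's z in rad. In form: [{"grip": .., "x": .., "y": .., "z": .., "yaw": ..}, ...]. A call has exactly 5 rows; each row is the pose to reach, as a shift and turn from the pose commanded when the call began, along the tool's axes at that moment; what a row does not reach only later rows make up. A row lasts 1/12 s, in which the tool goes at most 41.7 mm and 7.16 degrees, less where a joint would pass 70% of its speed; a pose out of reach is approached as far as the arm can. A call with a gripper value outside its range is refused whole. The fingers move at their own pace and stop on an object; FORCE is the grip in N (left out, the last holds). Time passes only in rows, so rows that repeat a pose let the fingers close, or fill a call up. It gives the time, the measured TCP pose, the force, the opening and the grip force at its end, in the units of the state.
- state(): the state, without advancing time (a new reading comes with each control period).
- grab_frame(name): name is "side" or "top"; returns the picture (400x640x3 uint8, red, green, blue); there is no depth.
- camera_model(name): a dict with "intrinsics" (3x3 intrinsics, pixels), "distortion" ([k1, k2, p1, p2, k3] as OpenCV has them; the pictures are not rectified), "R" (3x3) and "t" (3): a world point X has camera coordinates R X + t. Camera axes: x right, y down, z forward; pixel columns grow to the right and rows downward; lengths in mm; the calibration is good to about 2 mm. A picture is of the moment at which its call begins. camera_model takes no time and is no camera call.
- job_done(): hands the job in; it is judged then, once.
The state is a dict: "time_s": time; "qpos": joint angles; "qvel": joint speeds; "effort": joint torques, N m; "ee_pos": TCP position; "ee_rot": TCP orientation; "force": force on the tool from outside, world axes, zero at the start; "torque": the same for the moment, N m; "gripper_width": finger opening in mm; "gripper_force": force on a finger pad.
Only numpy, scipy, OpenCV 4.12 (cv2) and the standard library are available. Lean on these libraries where they do the work, as an engineer would, in place of code of your own. Each camera call takes 0.05 s, during which the arm holds its last target. There are 200 camera calls.

## Working session

There is one attempt and no reset: what is moved stays moved. The work goes in short steps, Python scripts to look and compute and a shell command to move; the robot and the scene stay as the last step left them, time stands still between calls to the robot, and variables do not carry over. Pictures are saved under pics/ and viewed, at most 14 in all, crops included, and the job is handed in when it is done.

```bash
mkdir -p pics
python3 - <<'E'
from workcell import *
import cv2,numpy as np
print(state())
for n in("top","side"):
    f=grab_frame(n); cv2.imwrite(f"pics/{n}0.png",f[:,:,::-1]); c=camera_model(n)
    R=np.array(c["R"]);t=np.array(c["t"]);print(n,c["intrinsics"],c["distortion"],-R.T@t,R[2])
E
```

```text
{'time_s': 0.0, 'qpos': array([ 7.56875156e+01,  1.83498600e+01,  8.97063452e+01, -1.30851341e-03,
        7.20435822e+01, -1.14450718e+00]), 'qvel': array([-0.03868453,  0.01580446, -0.16724526,  0.00356455,  0.03446288,
       -0.03015678]), 'effort': array([-3.45642020e-04, -4.12478149e+01, -2.31969774e+01,  7.26699340e-02,
        4.58683167e-02, -1.80786601e-04]), 'ee_pos': array([130.86187174, 559.41545415, 227.13852733]), 'ee_rot': array([-1.79900208e+02, -7.49337828e-04,  1.66832427e+02]), 'force': array([-0.49549844,  0.35457285, -0.37858512]), 'torque': array([ 0.01075679, -0.00130018, -0.00514217]), 'gripper_force': 0.0, 'gripper_width': 90.7852320094358}
top [[389.51473794   0.         322.96415894]
 [  0.         389.51473794 200.39233482]
 [  0.           0.           1.        ]] [-0.0711223  0.         0.         0.         0.       ] [ 383.3572024    16.36996612 1323.75655626] [ 1.25818174e-01 -1.45179646e-04 -9.92053308e-01]
side [[364.32221391   0.         319.1281612 ]
 [  0.         364.32221391 196.89520139]
 [  0.           0.           1.        ]] [-0.02220296  0.          0.          0.          0.        ] [-102.96070864 -732.64622619  966.9551697 ] [ 0.49158217  0.55154838 -0.6739001 ]
```

View pics/top0.png

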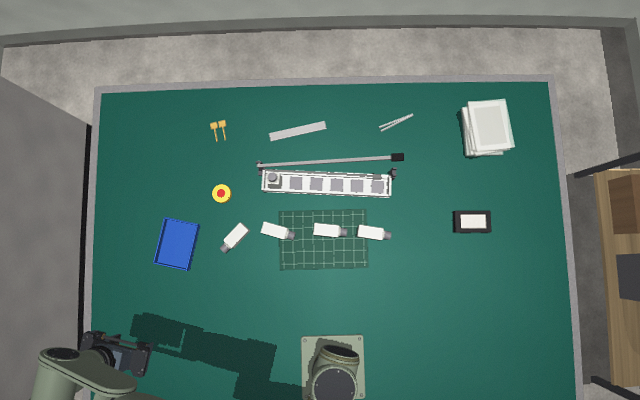

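View pics/side0.png

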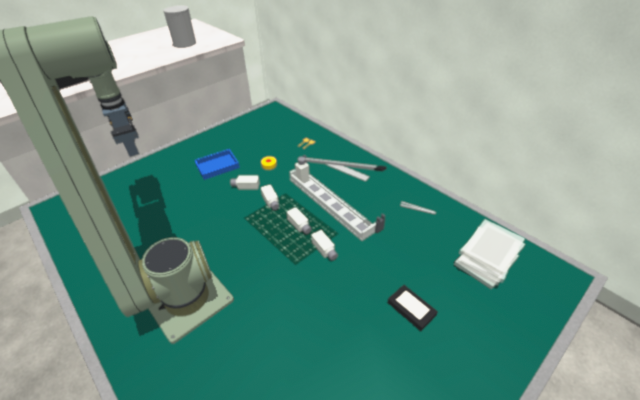

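Top view shows four tipped bottles, at (234,237), (277,231), (328,230) and (373,232). The first has its cap to the lower left, the other three have caps to the right. One bottle stands at the left end of the lane (272,180), and the keeper tab is at (397,157). The side view agrees, with no fifth bottle visible.

```bash
cat > h.py <<'E'
from workcell import *
import cv2,numpy as np
def ray(n,uv):
    c=camera_model(n);R=np.array(c["R"]);t=np.array(c["t"])
    p=cv2.undistortPoints(np.array(uv,float).reshape(-1,1,2),np.array(c["intrinsics"]),np.array(c["distortion"])).reshape(-1,2)
    d=np.c_[p,np.ones(len(p))]@R
    return -R.T@t,d
def onz(n,uv,z):
    o,d=ray(n,uv); return o+d*((z-o[2])/d[:,2])[:,None]
def tri(a,b):  # top px, side px
    (o,d),(p,e)=ray("top",a),ray("side",b); d=d[0];e=e[0]
    s=np.linalg.lstsq(np.c_[d,-e],p-o,rcond=None)[0]
    return (o+d*s[0]+p+e*s[1])/2, np.linalg.norm(o+d*s[0]-p-e*s[1])
def comps(m,lo,hi):
    n,l,s,c=cv2.connectedComponentsWithStats(m.astype(np.uint8),connectivity=4)
    return [(i,s[i],c[i],l==i) for i in range(1,n) if lo<=s[i][4]<=hi]
def bottles(f=None,roi=(200,280,180,420)):
    """lying bottles: base centre->axis dir, by white body rect and grey cap, top view"""
    f=grab_frame("top") if f is None else f
    a,b,c,d=roi; h=cv2.cvtColor(f,cv2.COLOR_RGB2HSV); m=np.zeros(f.shape[:2],bool)
    m[a:b,c:d]=((h[...,1]<50)&(h[...,2]>165))[a:b,c:d]
    g=np.zeros_like(m); g[a:b,c:d]=((h[...,1]<70)&(h[...,2]>60)&(h[...,2]<=165))[a:b,c:d]
    out=[]
    for i,s,ce,mm in comps(m,80,700):
        ys,xs=np.nonzero(mm); P=onz("top",np.c_[xs,ys],40)[:,:2]
        (cx,cy),(w,hh),an=cv2.minAreaRect(P.astype(np.float32))
        an=np.radians(an if w>hh else an+90); u=np.array([np.cos(an),np.sin(an)])
        ys,xs=np.nonzero(g); G=onz("top",np.c_[xs,ys],25)[:,:2]; r=G-[cx,cy]; k=np.linalg.norm(r,axis=1)<78
        if (r[k]@u).mean()<0:u=-u
        capd=(r[k]@u); capd=np.sort(capd[capd>40])
        C=P.mean(0); out.append((C,u,max(w,hh),min(w,hh),len(capd)))
        cap=C+u*61
        print("px",ce.round(),"body ctr",C.round(1),"rect",np.round([w,hh]),"axis deg",round(float(np.degrees(np.arctan2(u[1],u[0]))),1),"capN",len(capd),"cap@102",cap.round(1))
    return out
E
python3 - <<'E'
from h import *
f=cv2.imread("pics/top0.png")[:,:,::-1].copy()
bottles(f)
h=cv2.cvtColor(f,cv2.COLOR_RGB2HSV)
cv2.imwrite("pics/c0.png",cv2.resize(f[145:205,245:415,::-1],None,fx=4.7,fy=4.7,interpolation=cv2.INTER_CUBIC))
s=cv2.imread("pics/side0.png");cv2.imwrite("pics/c1.png",cv2.resize(s[145:265,230:400],None,fx=4.7,fy=4.7,interpolation=cv2.INTER_CUBIC))
E
```

```text
px [274. 230.] body ctr [451.7 179.6] rect [89. 39.] axis deg -107.4 capN 71 cap@102 [433.5 121.4]
px [235. 235.] body ctr [438.5 309.9] rect [38. 88.] axis deg 134.0 capN 57 cap@102 [396.1 353.8]
px [326. 230.] body ctr [448.9   7.4] rect [88. 39.] axis deg -97.8 capN 65 cap@102 [440.6 -53.1]
px [371. 232.] body ctr [ 436.7 -138.5] rect [87. 39.] axis deg -100.6 capN 55 cap@102 [ 425.4 -198.4]
```

View pics/c0.png

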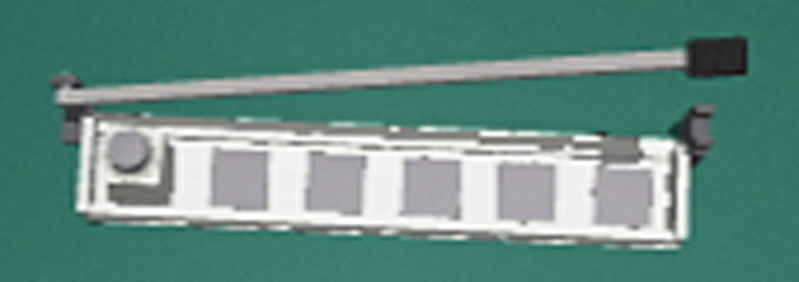

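View pics/c1.png

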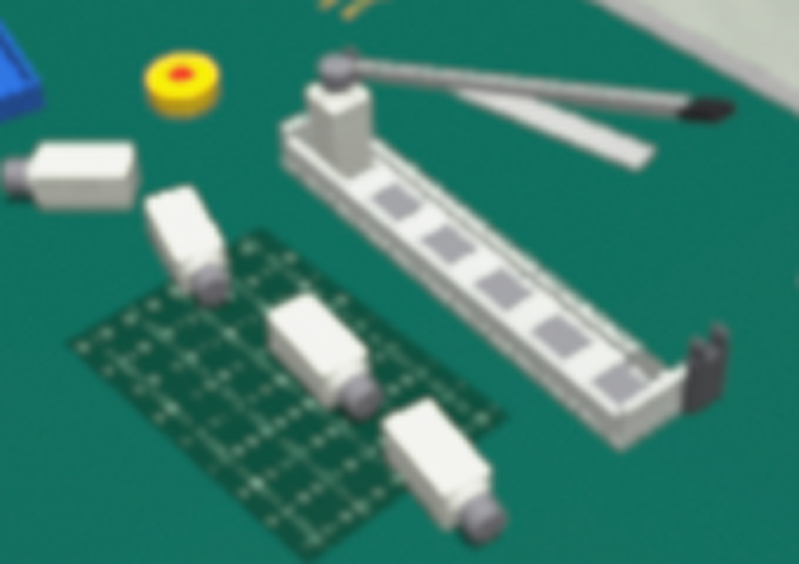

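The top crop shows the lane with five free grey squares and the stand at the left (+y) end. The raised bar runs from crop (65,97) to the tab at (718,57). The side crop puts the tab at (708,110).

Run:
```python
from h import *
f=cv2.imread("pics/top0.png")[:,:,::-1].copy()
v=f[160:200,255:400].astype(int); g=v.mean(2); m=(g>120)&(g<185)&(np.ptp(v,axis=2)<40)
pts=[]
for i,s,c,mm in comps(m,50,250):
    uv=c+[255,160]; p=onz("top",[uv],6)[0]; print(s,uv.round(1),p.round(1)); 
    if s[2]<18 and 8<s[3]: pts.append(p)
print(tri((397.8,157.1),(380.6,168.4)), "hinge",onz("top",[(245+65/4.7,145+97/4.7)],62))
print("standcap", onz("top",[(245+128/4.7,145+150/4.7)],116))
```

```text
[12 13 11  8 64] [271.9 176.3] [639.1 189.8   6. ]
[ 35  16  12  14 151] [295.6 182.8] [614.  108.3   6. ]
[ 55  17  13  14 147] [315.9 183.6] [609.3  38.7   6. ]
[ 75  18  13  14 149] [336.5 184.5] [604.  -31.7   6. ]
[116  19  13  15 154] [377.2 186. ] [ 595.  -171.1    6. ]
[ 96  20  12  13 145] [356.5 185.5] [ 598.6 -100.1    6. ]
(array([ 633.52487739, -195.75113667,  266.65036716]), np.float64(1.3150011911394348)) hinge [[665.3338853  225.37708745  62.        ]]
standcap [[615.65872971 174.1616163  116.        ]]
```

```bash
cat >> h.py <<'E'
def plan(x,y,z,yaw):
    s=state();p=s["ee_pos"];r=s["ee_rot"];d=np.array([x,y,z])-p
    dy=(yaw-r[2]+180)%360-180
    def sh(a):
        a=np.radians(a);return np.round([d@[np.cos(a),np.sin(a),0],d@[np.sin(a),-np.cos(a),0],-d[2]],1)
    q=s["qpos"]
    print("t",round(s["time_s"],2),"at",p.round(1),"yaw",round(r[2],1),"q6",q[5].round(),"w",round(s["gripper_width"],1),"gf",round(s["gripper_force"],1),"F",s["force"].round(1))
    print("  turn rad",round(-np.radians(dy),3),"shift mm now-axes",sh(r[2]),"after-turn axes",sh(yaw))
E
python3 -c "
from h import *
plan(396,354,130,134)"
```

```text
t 0.1 at [130.9 559.5 227.2] yaw 166.8 q6 -1.0 w 90.8 gf 0.0 F [-0.8 -0.7 -0.1]
  turn rad 0.573 shift mm now-axes [-305.  -139.7   97.2] after-turn axes [-332.    48.    97.2]
```

```bash
python3 -m crank '[{"grip":0.08,"x":-0.04,"y":-0.02,"z":0.01,"yaw":0.12},{"grip":0.08,"x":-0.075,"y":-0.035,"z":0.02,"yaw":0.24},{"grip":0.08,"x":-0.11,"y":-0.05,"z":0.03,"yaw":0.36},{"grip":0.08,"x":-0.145,"y":-0.065,"z":0.04,"yaw":0.48},{"grip":0.08,"x":-0.18,"y":-0.08,"z":0.05,"yaw":0.573}]' 10; python3 -c "
from h import *
plan(396,354,130,134)"
```

```text
time_s: 0.52
ee_pos: [289.0, 439.5, 177.2]
ee_rot: [-180.0, 0.0, 133.7]
force: [0.7, 0.6, 0.2]
gripper_width: 80.1
gripper_force: 0.0
t 0.52 at [289.  439.5 177.2] yaw 133.7 q6 12.0 w 80.1 gf 0.0 F [0.7 0.6 0.2]
  turn rad -0.005 shift mm now-axes [-135.8   18.3   47.2] after-turn axes [-135.9   17.6   47.2]
```

```bash
python3 -m crank '[{"grip":0.07,"x":-0.04,"y":0.006,"z":0.014},{"grip":0.07,"x":-0.08,"y":0.012,"z":0.028},{"grip":0.07,"x":-0.11,"y":0.018,"z":0.04},{"grip":0.07,"x":-0.136,"y":0.018,"z":0.047},{"grip":0.07,"x":-0.136,"y":0.018,"z":0.047}]' 10; python3 -c "
from h import *
plan(396,354,18,134)
bottles(roi=(200,285,180,420))"
```

```text
t 0.52 at [289.  439.5 177.2] yaw 133.7 q6 12.0 w 80.1 gf 0.0 F [0.7 0.6 0.2]
  turn rad -0.005 shift mm now-axes [-135.8   18.3  159.2] after-turn axes [-135.9   17.6  159.2]
px [274. 230.] body ctr [451.6 179.6] rect [89. 39.] axis deg -107.4 capN 72 cap@102 [433.4 121.4]
px [235. 235.] body ctr [438.5 309.9] rect [38. 88.] axis deg 134.0 capN 58 cap@102 [396.1 353.8]
px [326. 230.] body ctr [448.9   7.4] rect [88. 39.] axis deg -97.8 capN 63 cap@102 [440.6 -53.1]
px [371. 232.] body ctr [ 436.7 -138.5] rect [87. 39.] axis deg -100.6 capN 55 cap@102 [ 425.4 -198.4]validation failed for argument at $[0]...
```

```bash
python3 -m crank '[{"grip":0.07,"x":-0.04,"y":0.006,"z":0.014,"yaw":0},{"grip":0.07,"x":-0.08,"y":0.012,"z":0.028,"yaw":0},{"grip":0.07,"x":-0.11,"y":0.018,"z":0.04,"yaw":0},{"grip":0.07,"x":-0.136,"y":0.018,"z":0.047,"yaw":0},{"grip":0.07,"x":-0.136,"y":0.018,"z":0.047,"yaw":0}]' 10 &&  python3 -m crank '[{"grip":0.07,"x":0,"y":0,"z":0.04,"yaw":0},{"grip":0.07,"x":0,"y":0,"z":0.08,"yaw":0},{"grip":0.07,"x":0,"y":0,"z":0.1,"yaw":0},{"grip":0.07,"x":0,"y":0,"z":0.112,"yaw":0},{"grip":0.07,"x":0,"y":0,"z":0.112,"yaw":0}]' 10 && python3 -c "
from h import *
plan(396,354,18,134)"
```

```text
time_s: 0.98
ee_pos: [397.3, 352.1, 128.9]
ee_rot: [-179.8, 0.1, 133.8]
force: [0.4, 0.0, 0.2]
gripper_width: 70.3
gripper_force: 0.0
time_s: 1.4
ee_pos: [393.5, 355.0, 16.3]
ee_rot: [-179.7, -0.0, 134.0]
force: [-0.2, -0.3, 0.1]
gripper_width: 69.8
gripper_force: 0.0
t 1.4 at [393.5 355.   16.3] yaw 134.0 q6 -3.0 w 69.8 gf 0.0 F [-0.2 -0.3  0.1]
  turn rad 0.001 shift mm now-axes [-2.4  1.1 -1.7] after-turn axes [-2.4  1.1 -1.7]
```

```bash
python3 -m crank '[{"grip":0.05,"x":-0.001,"y":0.001,"z":-0.001,"yaw":0},{"grip":0.02,"x":-0.001,"y":0.001,"z":-0.001,"yaw":0},{"grip":0.02,"x":-0.001,"y":0.001,"z":-0.001,"yaw":0},{"grip":0.02,"x":-0.001,"y":0.001,"z":-0.001,"yaw":0},{"grip":0.02,"x":-0.001,"y":0.001,"z":-0.001,"yaw":0}]' 8 &&  python3 -m crank '[{"grip":0.02,"x":0,"y":0,"z":0,"yaw":0},{"grip":0.02,"x":0,"y":0,"z":0,"yaw":0},{"grip":0.02,"x":0,"y":0,"z":0,"yaw":0},{"grip":0.02,"x":0,"y":0,"z":0,"yaw":0},{"grip":0.02,"x":0,"y":0,"z":0,"yaw":0}]' 8
```

```text
time_s: 1.82
ee_pos: [397.2, 356.0, 20.9]
ee_rot: [179.9, 0.0, 134.0]
force: [0.9, -0.3, -0.0]
gripper_width: 39.6
gripper_force: 0.0
time_s: 2.23
ee_pos: [396.8, 355.7, 20.3]
ee_rot: [-180.0, -0.0, 134.0]
force: [-0.7, -0.9, 4.8]
gripper_width: 27.3
gripper_force: 8.0
```

```bash
python3 -m crank '[{"grip":0.02,"x":-0.004,"y":0,"z":-0.016,"yaw":0},{"grip":0.02,"x":-0.011,"y":0,"z":-0.031,"yaw":0},{"grip":0.02,"x":-0.02,"y":0,"z":-0.045,"yaw":0},{"grip":0.02,"x":-0.031,"y":0,"z":-0.057,"yaw":0},{"grip":0.02,"x":-0.044,"y":0,"z":-0.067,"yaw":0}]' 8 &&  python3 -m crank '[{"grip":0.02,"x":-0.014,"y":0,"z":-0.008,"yaw":0},{"grip":0.02,"x":-0.029,"y":0,"z":-0.0135,"yaw":0},{"grip":0.02,"x":-0.045,"y":0,"z":-0.017,"yaw":0},{"grip":0.02,"x":-0.061,"y":0,"z":-0.018,"yaw":0},{"grip":0.02,"x":-0.077,"y":0,"z":-0.017,"yaw":0}]' 8
python3 - <<'E'
from h import *
plan(600,0,150,-3.9)
f=grab_frame("side");cv2.imwrite("pics/s1.png",cv2.resize(f[80:290,150:400,::-1],None,fx=2.8,fy=2.8))
E
```

```text
time_s: 2.65
ee_pos: [427.6, 323.9, 87.4]
ee_rot: [180.0, -0.0, 134.0]
force: [-0.2, 0.2, -1.2]
gripper_width: 28.0
gripper_force: 9.1
time_s: 3.07
ee_pos: [481.8, 267.7, 104.1]
ee_rot: [180.0, 0.0, 134.0]
force: [0.2, 0.6, -1.6]
gripper_width: 28.1
gripper_force: 9.1
t 3.07 at [481.8 267.7 104.1] yaw 134.0 q6 -16.0 w 28.1 gf 9.1 F [ 0.2  0.6 -1.6]
  turn rad 2.407 shift mm now-axes [-274.7 -101.   -45.9] after-turn axes [136.1 259.1 -45.9]
```

View pics/s1.png

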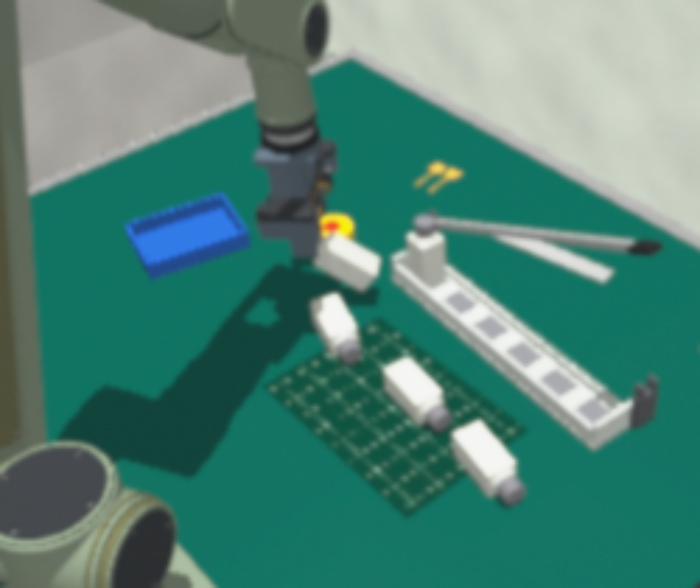

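The side crop shows the bottle lifted but still tilted, with its base pointing right at (350,262), so 8 N holds the cap too stiffly. I'll slacken the grip so it swings.

```bash
python3 -m crank '[{"grip":0.02,"x":0,"y":0,"z":0,"yaw":0},{"grip":0.02,"x":0,"y":0,"z":0,"yaw":0},{"grip":0.02,"x":0,"y":0,"z":0,"yaw":0},{"grip":0.02,"x":0,"y":0,"z":0,"yaw":0},{"grip":0.02,"x":0,"y":0,"z":0,"yaw":0}]' 3
python3 - <<'E'
from h import *
f=grab_frame("side");cv2.imwrite("pics/s2.png",cv2.resize(f[120:220,200:300,::-1],None,fx=4,fy=4))
E
```

```text
time_s: 3.53
ee_pos: [480.5, 269.1, 104.0]
ee_rot: [-180.0, -0.0, 134.1]
force: [0.1, 0.1, -1.7]
gripper_width: 28.3
gripper_force: 3.0
```

View pics/s2.png

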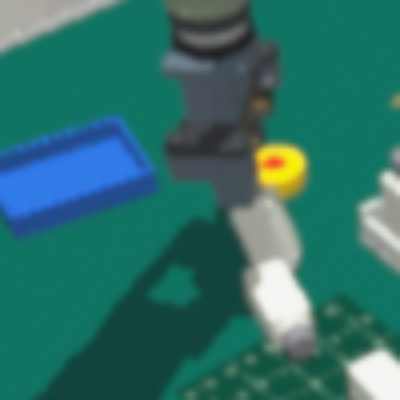

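Now it hangs with only a moderate tilt. The centre of mass is low (27 mm against a 20 mm half base), so it should right itself once its edge is on the bench. I'll lower it while dragging over the base, then release.

```bash
python3 -m crank '[{"grip":0.02,"x":-0.004,"y":0,"z":0.004,"yaw":0},{"grip":0.02,"x":-0.01,"y":0,"z":0.006,"yaw":0},{"grip":0.02,"x":-0.018,"y":0,"z":0.006,"yaw":0},{"grip":0.02,"x":-0.026,"y":0,"z":0.006,"yaw":0},{"grip":0.02,"x":-0.034,"y":0,"z":0.006,"yaw":0}]' 3
python3 - <<'E'
from h import *
f=grab_frame("side");cv2.imwrite("pics/s3.png",cv2.resize(f[120:220,200:300,::-1],None,fx=4,fy=4))
E
```

```text
time_s: 4.0
ee_pos: [504.9, 243.4, 97.4]
ee_rot: [-180.0, -0.0, 134.0]
force: [-1.0, 0.6, -0.7]
gripper_width: 28.2
gripper_force: 3.0
```

View pics/s3.png

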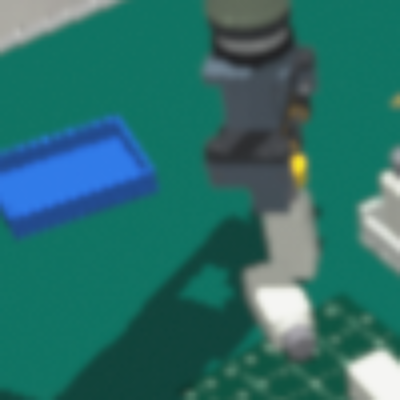

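Nearly upright, with the base partly carried by the bench. I'll finish squaring it, press it flat and grip firmly.

```bash
python3 -m crank '[{"grip":0.02,"x":-0.005,"y":0,"z":0,"yaw":0},{"grip":0.02,"x":-0.01,"y":0,"z":0,"yaw":0},{"grip":0.02,"x":-0.015,"y":0,"z":0.001,"yaw":0},{"grip":0.02,"x":-0.015,"y":0,"z":0.002,"yaw":0},{"grip":0.02,"x":-0.015,"y":0,"z":0.003,"yaw":0}]' 3; python3 -m crank '[{"grip":0.02,"x":0,"y":0,"z":0,"yaw":0},{"grip":0.02,"x":0,"y":0,"z":0,"yaw":0},{"grip":0.02,"x":0,"y":0,"z":0,"yaw":0},{"grip":0.02,"x":0,"y":0,"z":-0.02,"yaw":0},{"grip":0.02,"x":0,"y":0,"z":-0.055,"yaw":0}]' 25
python3 - <<'E'
from h import *
plan(601,39,150,176.1)
f=grab_frame("side");cv2.imwrite("pics/s4.png",cv2.resize(f[100:200,210:310,::-1],None,fx=4,fy=4))
E
```

```text
time_s: 4.47
ee_pos: [515.6, 232.9, 96.2]
ee_rot: [180.0, 0.1, 134.0]
force: [-2.7, -2.8, 13.9]
gripper_width: 27.6
gripper_force: 7.8
time_s: 4.88
ee_pos: [512.2, 232.3, 146.8]
ee_rot: [-179.5, -0.2, 134.0]
force: [-0.4, -0.4, -2.5]
gripper_width: 27.5
gripper_force: 25.0
t 4.88 at [512.2 232.3 146.8] yaw 134.0 q6 -21.0 w 27.5 gf 25.0 F [-0.4 -0.4 -2.5]
  turn rad -0.735 shift mm now-axes [-200.8  -70.4   -3.2] after-turn axes [-101.8 -186.8   -3.2]
```

View pics/s4.png

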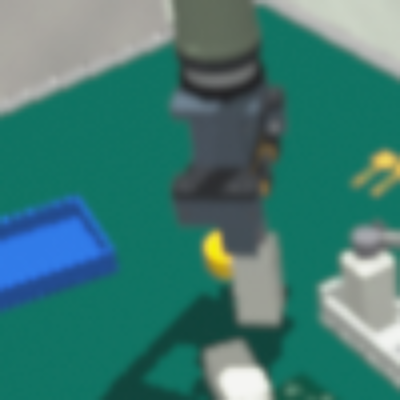

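```bash
python3 -m crank '[{"grip":0.02,"x":-0.017,"y":-0.011,"z":-0.001,"yaw":-0.12},{"grip":0.02,"x":-0.034,"y":-0.022,"z":-0.003,"yaw":-0.24},{"grip":0.02,"x":-0.051,"y":-0.033,"z":-0.003,"yaw":-0.36},{"grip":0.02,"x":-0.068,"y":-0.044,"z":-0.003,"yaw":-0.48},{"grip":0.02,"x":-0.086,"y":-0.055,"z":-0.003,"yaw":-0.6}]' 25; python3 -m crank '[{"grip":0.02,"x":0,"y":0,"z":0,"yaw":-0.1},{"grip":0.02,"x":0,"y":0,"z":0,"yaw":-0.135},{"grip":0.02,"x":0,"y":0,"z":0,"yaw":-0.135},{"grip":0.02,"x":0,"y":0,"z":0,"yaw":-0.135},{"grip":0.02,"x":0,"y":0,"z":0,"yaw":-0.135}]' 25; python3 -c "
from h import *
plan(601,39,150,176.1)"
```

```text
time_s: 5.35
ee_pos: [535.0, 132.7, 152.8]
ee_rot: [180.0, 0.0, 168.8]
force: [-0.1, 0.0, -0.9]
gripper_width: 27.4
gripper_force: 25.0
time_s: 5.77
ee_pos: [535.0, 133.6, 152.8]
ee_rot: [180.0, -0.0, 176.1]
force: [0.4, 0.5, -0.8]
gripper_width: 27.1
gripper_force: 25.0
t 5.77 at [535.  133.6 152.8] yaw 176.1 q6 -73.0 w 27.1 gf 25.0 F [ 0.4  0.5 -0.8]
  turn rad -0.0 shift mm now-axes [-72.3 -89.9   2.8] after-turn axes [-72.2 -89.9   2.8]
```

```bash
python3 -m crank '[{"grip":0.02,"x":0,"y":-0.03,"z":0,"yaw":0},{"grip":0.02,"x":-0.015,"y":-0.06,"z":0,"yaw":0},{"grip":0.02,"x":-0.04,"y":-0.09,"z":0,"yaw":0},{"grip":0.02,"x":-0.06,"y":-0.09,"z":0,"yaw":0},{"grip":0.02,"x":-0.072,"y":-0.09,"z":0,"yaw":0}]' 25; python3 -m crank '[{"grip":0.02,"x":0,"y":0,"z":0,"yaw":0},{"grip":0.02,"x":0,"y":0,"z":0,"yaw":0},{"grip":0.02,"x":0,"y":0,"z":0.01,"yaw":0},{"grip":0.02,"x":0,"y":0,"z":0.018,"yaw":0},{"grip":0.02,"x":0,"y":0,"z":0.025,"yaw":0}]' 25
python3 - <<'E'
from h import *
plan(601,39,104,176.1)
f=grab_frame("side");g=grab_frame("top")
a=cv2.resize(f[120:240,270:390,::-1],None,fx=3.3,fy=3.3);b=cv2.resize(g[130:250,250:370,::-1],None,fx=3.3,fy=3.3)
cv2.imwrite("pics/s5.png",np.hstack([a,b]))
E
```

```text
time_s: 6.18
ee_pos: [603.0, 37.1, 153.0]
ee_rot: [180.0, 0.1, 175.9]
force: [-0.2, -0.1, -2.0]
gripper_width: 27.1
gripper_force: 25.0
time_s: 6.6
ee_pos: [599.4, 39.1, 126.6]
ee_rot: [-180.0, -0.1, 176.2]
force: [-0.1, -0.4, -1.7]
gripper_width: 27.5
gripper_force: 25.0
t 6.6 at [599.4  39.1 126.6] yaw 176.2 q6 -84.0 w 27.5 gf 25.0 F [-0.1 -0.4 -1.7]
  turn rad 0.001 shift mm now-axes [-1.6 -0.  22.6] after-turn axes [-1.6 -0.  22.6]
```

View pics/s5.png

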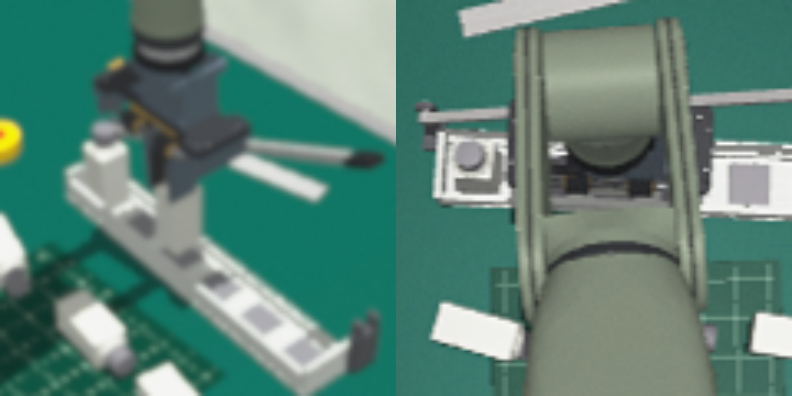

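The picture shows the bottle upright over its square, clear of the stand and the bar. Lowering and releasing.

```bash
python3 -m crank '[{"grip":0.02,"x":-0.001,"y":0,"z":0.007,"yaw":0},{"grip":0.02,"x":-0.001,"y":0,"z":0.014,"yaw":0},{"grip":0.02,"x":-0.001,"y":0,"z":0.02,"yaw":0},{"grip":0.02,"x":-0.001,"y":0,"z":0.023,"yaw":0},{"grip":0.02,"x":-0.001,"y":0,"z":0.023,"yaw":0}]' 25; python3 -m crank '[{"grip":0.034,"x":0,"y":0,"z":0,"yaw":0},{"grip":0.04,"x":0,"y":0,"z":0,"yaw":0},{"grip":0.046,"x":0,"y":0,"z":0,"yaw":0},{"grip":0.046,"x":0,"y":0,"z":0,"yaw":0},{"grip":0.046,"x":0,"y":0,"z":0,"yaw":0}]' 10;python3 -m crank '[{"grip":0.046,"x":0,"y":0,"z":-0.02,"yaw":0},{"grip":0.046,"x":0,"y":0,"z":-0.05,"yaw":0},{"grip":0.046,"x":0,"y":0,"z":-0.08,"yaw":0},{"grip":0.07,"x":0.04,"y":0,"z":-0.08,"yaw":0},{"grip":0.07,"x":0.08,"y":0,"z":-0.08,"yaw":0}]' 10
python3 - <<'E'
from h import *
f=grab_frame("top");bottles(f)
plan(433.4,121.4,130,72.6)
s=grab_frame("side")
cv2.imwrite("pics/s6.png",cv2.resize(s[120:270,230:400,::-1],None,fx=2.5,fy=2.5))
E
```

```text
time_s: 7.12
ee_pos: [601.2, 38.5, 103.8]
ee_rot: [-180.0, -0.1, 176.1]
force: [0.3, 0.4, -2.3]
gripper_width: 27.3
gripper_force: 25.0
time_s: 7.53
ee_pos: [602.1, 38.6, 105.4]
ee_rot: [180.0, 0.1, 176.1]
force: [-0.8, -0.1, 0.1]
gripper_width: 45.8
gripper_force: 0.0
time_s: 7.95
ee_pos: [524.2, 44.0, 187.2]
ee_rot: [179.9, 0.4, 176.1]
force: [-0.8, 0.2, -0.9]
gripper_width: 56.8
gripper_force: 0.0
px [272. 230.] body ctr [452.9 185.9] rect [79. 39.] axis deg -107.4 capN 271 cap@102 [434.7 127.6]
px [327. 229.] body ctr [452.1   5.9] rect [40. 30.] axis deg -91.6 capN 184 cap@102 [450.4 -55. ]
px [371. 232.] body ctr [ 436.7 -138.5] rect [87. 39.] axis deg -100.6 capN 55 cap@102 [ 425.4 -198.4]
t 8.0 at [510.5  44.2 183.8] yaw 176.1 q6 -83.0 w 60.2 gf 0.0 F [-9.8  0.5 -1.7]
  turn rad 1.807 shift mm now-axes [82.2 71.8 53.8] after-turn axes [ 50.6 -96.7  53.8]
```

View pics/s6.png

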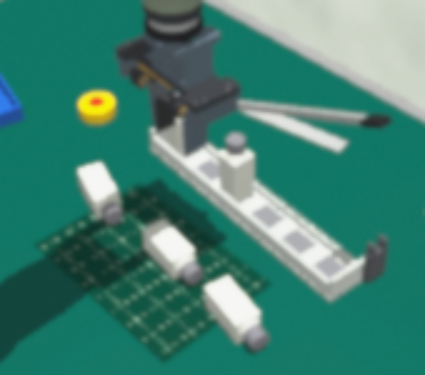

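Bottle 1 stands upright on the +35 square (cap at crop (235,140)), and the other bottles have not moved. Next is the bottle at px (274,230).

```bash
python3 -m crank '[{"grip":0.07,"x":0.016,"y":0.014,"z":0,"yaw":0.12},{"grip":0.07,"x":0.032,"y":0.028,"z":0,"yaw":0.24},{"grip":0.07,"x":0.048,"y":0.042,"z":0,"yaw":0.36},{"grip":0.07,"x":0.064,"y":0.056,"z":0.01,"yaw":0.48},{"grip":0.07,"x":0.080,"y":0.070,"z":0.02,"yaw":0.6}]' 10; python3 -m crank '[{"grip":0.07,"x":0,"y":0,"z":0,"yaw":0.12},{"grip":0.07,"x":0,"y":0,"z":0.01,"yaw":0.24},{"grip":0.07,"x":0,"y":0,"z":0.02,"yaw":0.36},{"grip":0.07,"x":0,"y":0,"z":0.03,"yaw":0.48},{"grip":0.07,"x":0,"y":0,"z":0.035,"yaw":0.6}]' 10;python3 -m crank '[{"grip":0.07,"x":0,"y":0,"z":0,"yaw":0.12},{"grip":0.07,"x":0,"y":0,"z":0,"yaw":0.24},{"grip":0.07,"x":0,"y":0,"z":0,"yaw":0.36},{"grip":0.07,"x":0,"y":0,"z":0,"yaw":0.48},{"grip":0.07,"x":0,"y":0,"z":0,"yaw":0.6}]' 10
python3 - <<'E'
from h import *
plan(433.4,121.4,18,72.6)
bottles()
E
```

```text
time_s: 8.47
ee_pos: [447.1, 120.0, 165.5]
ee_rot: [179.9, 0.1, 141.4]
force: [0.3, -0.9, -0.0]
gripper_width: 69.9
gripper_force: 0.0
time_s: 8.88
ee_pos: [446.7, 119.3, 129.1]
ee_rot: [-179.9, -0.0, 107.0]
force: [-0.8, -1.0, -0.9]
gripper_width: 70.2
gripper_force: 0.0
time_s: 9.3
ee_pos: [447.4, 119.3, 130.1]
ee_rot: [180.0, -0.0, 72.6]
force: [-0.7, 0.7, 0.1]
gripper_width: 70.3
gripper_force: 0.0
t 9.3 at [447.4 119.3 130.1] yaw 72.6 q6 31.0 w 70.3 gf 0.0 F [-0.7  0.7  0.1]
  turn rad 0.001 shift mm now-axes [ -2.2 -14.  112.1] after-turn axes [ -2.2 -14.  112.1]
px [276. 222.] body ctr [479.1 173.2] rect [ 19. 111.] axis deg -76.6 capN 291 cap@102 [493.2 113.9]
px [326. 230.] body ctr [448.8   7.5] rect [88. 39.] axis deg 82.2 capN 72 cap@102 [457.1  67.9]
px [371. 232.] body ctr [ 436.7 -138.5] rect [87. 39.] axis deg -100.6 capN 53 cap@102 [ 425.4 -198.4]
```

```bash
python3 -m crank '[{"grip":0.07,"x":-0.002,"y":-0.014,"z":0.03,"yaw":0},{"grip":0.07,"x":-0.002,"y":-0.014,"z":0.065,"yaw":0},{"grip":0.07,"x":-0.002,"y":-0.014,"z":0.095,"yaw":0},{"grip":0.07,"x":-0.002,"y":-0.014,"z":0.111,"yaw":0},{"grip":0.07,"x":-0.002,"y":-0.014,"z":0.111,"yaw":0}]' 10;  python3 -m crank '[{"grip":0.05,"x":0,"y":0,"z":0,"yaw":0},{"grip":0.02,"x":0,"y":0,"z":0,"yaw":0},{"grip":0.02,"x":0,"y":0,"z":0,"yaw":0},{"grip":0.02,"x":0,"y":0,"z":0,"yaw":0},{"grip":0.02,"x":0,"y":0,"z":0,"yaw":0}]' 4; python3 -m crank '[{"grip":0.02,"x":0,"y":0,"z":0,"yaw":0},{"grip":0.02,"x":0,"y":0,"z":0,"yaw":0},{"grip":0.02,"x":0,"y":0,"z":0,"yaw":0},{"grip":0.02,"x":0,"y":0,"z":0,"yaw":0},{"grip":0.02,"x":0,"y":0,"z":0,"yaw":0}]' 4
```

```text
time_s: 9.77
ee_pos: [431.0, 120.9, 16.3]
ee_rot: [-179.7, 0.2, 73.1]
force: [0.4, -0.8, 1.0]
gripper_width: 70.0
gripper_force: 0.0
time_s: 10.18
ee_pos: [433.7, 121.6, 19.9]
ee_rot: [179.9, -0.1, 73.0]
force: [-0.3, 0.6, 0.6]
gripper_width: 39.3
gripper_force: 0.0
time_s: 10.6
ee_pos: [433.3, 121.5, 19.3]
ee_rot: [180.0, -0.0, 73.0]
force: [-0.3, -1.0, 4.9]
gripper_width: 27.8
gripper_force: 4.0
```

```bash
python3 -m crank '[{"grip":0.02,"x":0.004,"y":0,"z":-0.015,"yaw":0},{"grip":0.02,"x":0.011,"y":0,"z":-0.03,"yaw":0},{"grip":0.02,"x":0.02,"y":0,"z":-0.044,"yaw":0},{"grip":0.02,"x":0.031,"y":0,"z":-0.056,"yaw":0},{"grip":0.02,"x":0.044,"y":0,"z":-0.066,"yaw":0}]' 3 &&  python3 -m crank '[{"grip":0.02,"x":0.014,"y":0,"z":-0.008,"yaw":0},{"grip":0.02,"x":0.029,"y":0,"z":-0.0125,"yaw":0},{"grip":0.02,"x":0.045,"y":0,"z":-0.014,"yaw":0},{"grip":0.02,"x":0.061,"y":0,"z":-0.013,"yaw":0},{"grip":0.02,"x":0.077,"y":0,"z":-0.012,"yaw":0}]' 3; python3 -m crank '[{"grip":0.02,"x":0.01,"y":0,"z":0,"yaw":0},{"grip":0.02,"x":0.02,"y":0,"z":0,"yaw":0},{"grip":0.02,"x":0.03,"y":0,"z":0.001,"yaw":0},{"grip":0.02,"x":0.04,"y":0,"z":0.001,"yaw":0},{"grip":0.02,"x":0.04,"y":0,"z":0.001,"yaw":0}]' 3;  python3 -m crank '[{"grip":0.02,"x":0.003,"y":0,"z":0.001,"yaw":0},{"grip":0.02,"x":0.006,"y":0,"z":0.002,"yaw":0},{"grip":0.02,"x":0.008,"y":0,"z":0.002,"yaw":0},{"grip":0.02,"x":0.008,"y":0,"z":0.002,"yaw":0},{"grip":0.02,"x":0.008,"y":0,"z":0.002,"yaw":0}]' 3
python3 - <<'E'
from h import *
plan(500,200,97,72)
f=grab_frame("side");cv2.imwrite("pics/s7.png",cv2.resize(f[100:200,210:310,::-1],None,fx=3,fy=3))
E
```

```text
time_s: 11.02
ee_pos: [445.5, 163.5, 85.4]
ee_rot: [-180.0, 0.0, 73.0]
force: [0.2, -0.6, -1.3]
gripper_width: 27.7
gripper_force: 3.8
time_s: 11.43
ee_pos: [468.5, 237.5, 97.2]
ee_rot: [-180.0, 0.1, 73.0]
force: [-8.0, -21.9, 61.8]
gripper_width: 28.2
gripper_force: 35.3
time_s: 11.85
ee_pos: [484.6, 281.9, 102.5]
ee_rot: [179.6, -0.8, 72.9]
force: [-4.4, 7.4, 35.2]
gripper_width: 27.6
gripper_force: 20.1
time_s: 12.27
ee_pos: [487.3, 290.1, 100.8]
ee_rot: [179.5, -1.0, 72.9]
force: [-2.5, 8.8, 33.5]
gripper_width: 27.8
gripper_force: 18.4
t 12.27 at [487.3 290.1 100.8] yaw 72.9 q6 46.0 w 27.8 gf 18.4 F [-2.5  8.8 33.5]
  turn rad 0.015 shift mm now-axes [-82.4  38.6   3.8] after-turn axes [-81.8  39.9   3.8]
```

View pics/s7.png

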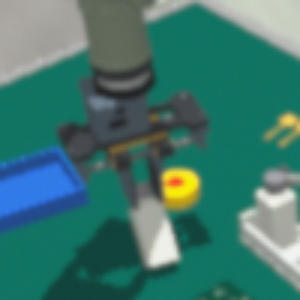

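The wrist is pressing at 33 N. The bottle in the picture has its base at (160,255) and is close to upright, but it was dragged too far. I'll lift a little to let it hang.

```bash
python3 -m crank '[{"grip":0.02,"x":0,"y":0,"z":-0.003,"yaw":0},{"grip":0.02,"x":0,"y":0,"z":-0.006,"yaw":0},{"grip":0.02,"x":0,"y":0,"z":-0.01,"yaw":0},{"grip":0.02,"x":0,"y":0,"z":-0.015,"yaw":0},{"grip":0.02,"x":0,"y":0,"z":-0.02,"yaw":0}]' 3
python3 - <<'E'
from h import *
plan(487,290,97,72)
f=grab_frame("side");g=f[100:200,210:310].astype(int)
m=(g.min(2)>130)&(np.ptp(g,axis=2)<45)
for i,s,c,mm in comps(m,40,2000):
    ys,xs=np.nonzero(mm); e=cv2.minAreaRect(np.c_[xs,ys].astype(np.float32)); print(s,c.round(),np.round(e[0]),np.round(e[1]),e[2])
# expected pixel direction of vertical and of tilt at the hand
c=camera_model("side")
p=lambda X:cv2.projectPoints(np.array(X,float),cv2.Rodrigues(np.array(c["R"]))[0],np.array(c["t"]),np.array(c["intrinsics"]),np.array(c["distortion"]))[0].reshape(-1,2)-[210,100]
t=state()["ee_pos"]
for a in(-30,-15,0,15,30):
    u=np.array([np.cos(np.radians(73)),np.sin(np.radians(73)),0])
    d=u*np.sin(np.radians(a))+[0,0,-np.cos(np.radians(a))]
    print(a,p([t+d*20,t+d*97]).round(0).tolist())
E
```

```text
time_s: 12.73
ee_pos: [481.6, 282.8, 112.9]
ee_rot: [-179.9, 0.1, 73.0]
force: [-0.7, -0.5, -1.3]
gripper_width: 27.8
gripper_force: 3.0
t 12.73 at [481.6 282.8 112.9] yaw 73.0 q6 46.0 w 27.8 gf 3.0 F [-0.7 -0.5 -1.3]
  turn rad 0.018 shift mm now-axes [ 8.4  3.  15.9] after-turn axes [ 8.5  2.9 15.9]
[  0   0  29  28 630] [12. 11.] [14. 14.] [27. 28.] 90.0
[ 47   0  53  19 412] [82.  5.] [73.  9.] [18. 52.] 90.0
[ 80  63  20  33 430] [91. 77.] [90. 79.] [32. 19.] 90.0
[ 43  66  15  22 220] [50. 77.] [50. 77.] [22. 11.] 75.96376037597656
-30 [[48.0, 67.0], [54.0, 85.0]]
-15 [[48.0, 67.0], [52.0, 84.0]]
0 [[48.0, 66.0], [50.0, 81.0]]
15 [[47.0, 65.0], [48.0, 77.0]]
30 [[47.0, 64.0], [46.0, 72.0]]
```

It is tilted about 15° the other way (overshoot). I'll lower it and drag back, then press flat.

```bash
python3 -m crank '[{"grip":0.02,"x":0,"y":0,"z":0.006,"yaw":0},{"grip":0.02,"x":0,"y":0,"z":0.011,"yaw":0},{"grip":0.02,"x":-0.006,"y":0,"z":0.013,"yaw":0},{"grip":0.02,"x":-0.012,"y":0,"z":0.013,"yaw":0},{"grip":0.02,"x":-0.018,"y":0,"z":0.013,"yaw":0}]' 3; python3 -m crank '[{"grip":0.02,"x":-0.004,"y":0,"z":0,"yaw":0},{"grip":0.02,"x":-0.006,"y":0,"z":0.001,"yaw":0},{"grip":0.02,"x":-0.006,"y":0,"z":0.002,"yaw":0},{"grip":0.02,"x":-0.006,"y":0,"z":0.003,"yaw":0},{"grip":0.02,"x":-0.006,"y":0,"z":0.003,"yaw":0}]' 3
cat >> h.py <<'E'
def tilt(w=0):
    """blob of the bottle below the hand in the side view vs. vertical"""
    f=grab_frame("side"); c=camera_model("side"); t=state()["ee_pos"]; yaw=state()["ee_rot"][2]
    K=np.array(c["intrinsics"]);D=np.array(c["distortion"])
    p=lambda X:cv2.projectPoints(np.array(X,float),cv2.Rodrigues(np.array(c["R"]))[0],np.array(c["t"]),K,D)[0].reshape(-1,2)
    a0,b0=(p([t-[0,0,20]])[0]-[40,35]).astype(int)
    g=f[b0:b0+90,a0:a0+80].astype(int); m=(g.min(2)>125)&(np.ptp(g,axis=2)<45)
    for i,s,ce,mm in comps(m,60,900):
        ys,xs=np.nonzero(mm); e=cv2.minAreaRect(np.c_[xs,ys].astype(np.float32))
        vx,vy,_,_=cv2.fitLine(np.c_[xs,ys].astype(np.float32),cv2.DIST_L2,0,.01,.01).ravel()
        print(" blob",s[:4]+[a0,b0,0,0],s[4],"dx/dy",round(vx/vy,2),"rect",np.round(e[1]),round(e[2]))
    u=np.array([np.cos(np.radians(yaw)),np.sin(np.radians(yaw)),0])
    for a in(-20,0,20):
        d=u*np.sin(np.radians(a))+[0,0,-np.cos(np.radians(a))]; q=p([t+d*20,t+d*97]); v=q[1]-q[0]
        print(" tilt",a,"dx/dy",round(v[0]/v[1],2),"mid",q.mean(0).round(),"base",q[1].round())
E
python3 - <<'E'
from h import *
plan(487,290,97,72); tilt()
E
```

```text
time_s: 13.2
ee_pos: [476.3, 264.8, 99.7]
ee_rot: [-179.9, 0.1, 73.0]
force: [-0.4, 0.2, -0.7]
gripper_width: 28.1
gripper_force: 3.0
time_s: 13.62
ee_pos: [475.6, 260.1, 98.6]
ee_rot: [180.0, -0.0, 73.0]
force: [-0.5, -0.7, 4.6]
gripper_width: 27.6
gripper_force: 4.6
t 13.62 at [475.6 260.1  98.6] yaw 73.0 q6 44.0 w 27.6 gf 4.6 F [-0.5 -0.7  4.6]
  turn rad 0.017 shift mm now-axes [31.9  2.2  1.6] after-turn axes [32.   1.6  1.6]
 blob [290 163  10  24] 161 dx/dy -0.02 rect [23.  9.] 90
 blob [255 170  13  19] 178 dx/dy 0.14 rect [19. 11.] 79
 blob [287 207  13  20] 191 dx/dy 0.29 rect [19. 12.] 90
 tilt -20 dx/dy 0.25 mid [263. 182.] base [265. 191.]
 tilt 0 dx/dy 0.16 mid [261. 180.] base [263. 187.]
 tilt 20 dx/dy 0.02 mid [260. 176.] base [260. 182.]
```

Upright now (dx/dy 0.14 against 0.16 expected). Firm grip, lift, carry.

```bash
python3 -m crank '[{"grip":0.02,"x":0,"y":0,"z":0.001,"yaw":0},{"grip":0.02,"x":0,"y":0,"z":0.001,"yaw":0},{"grip":0.02,"x":0,"y":0,"z":0.001,"yaw":0},{"grip":0.02,"x":0,"y":0,"z":-0.02,"yaw":0},{"grip":0.02,"x":0,"y":0,"z":-0.053,"yaw":0}]' 25; python3 -m crank '[{"grip":0.02,"x":-0.03,"y":0.02,"z":0,"yaw":0.12},{"grip":0.02,"x":-0.06,"y":0.03,"z":0,"yaw":0.24},{"grip":0.02,"x":-0.09,"y":0.04,"z":0,"yaw":0.36},{"grip":0.02,"x":-0.12,"y":0.04,"z":0,"yaw":0.48},{"grip":0.02,"x":-0.15,"y":0.04,"z":0,"yaw":0.6}]' 25;  python3 -m crank '[{"grip":0.02,"x":0,"y":0,"z":0,"yaw":0.12},{"grip":0.02,"x":0,"y":0,"z":0,"yaw":0.24},{"grip":0.02,"x":0,"y":0,"z":0,"yaw":0.36},{"grip":0.02,"x":0,"y":0,"z":0,"yaw":0.48},{"grip":0.02,"x":0,"y":0,"z":0,"yaw":0.6}]' 25
python3 - <<'E'
from h import *
plan(597,-31,152,-3.9)
E
```

```text
time_s: 14.08
ee_pos: [473.3, 259.2, 148.4]
ee_rot: [-179.7, 0.3, 73.0]
force: [0.2, 0.4, -0.8]
gripper_width: 26.9
gripper_force: 25.3
time_s: 14.5
ee_pos: [469.8, 103.8, 150.7]
ee_rot: [180.0, -0.0, 38.3]
force: [-0.0, -0.2, -0.6]
gripper_width: 27.0
gripper_force: 25.5
time_s: 14.92
ee_pos: [469.9, 105.0, 150.7]
ee_rot: [-180.0, -0.0, 3.9]
force: [0.4, 1.6, -1.5]
gripper_width: 27.3
gripper_force: 25.3
t 14.92 at [469.9 105.  150.7] yaw 3.9 q6 97.0 w 27.3 gf 25.3 F [ 0.4  1.6 -1.5]
  turn rad 0.136 shift mm now-axes [117.7 144.3  -1.3] after-turn axes [136.1 127.   -1.3]
```

```bash
python3 -m crank '[{"grip":0.02,"x":0,"y":0.035,"z":-0.001,"yaw":0.1},{"grip":0.02,"x":0,"y":0.07,"z":-0.001,"yaw":0.136},{"grip":0.02,"x":0,"y":0.11,"z":-0.001,"yaw":0.136},{"grip":0.02,"x":0.02,"y":0.144,"z":-0.001,"yaw":0.136},{"grip":0.02,"x":0.05,"y":0.144,"z":-0.001,"yaw":0.136}]' 25
python3 - <<'E'
from h import *
plan(597,-31,130,-3.9);tilt()
E
```

```text
time_s: 15.33
ee_pos: [529.1, -40.4, 151.8]
ee_rot: [179.8, 0.1, -3.9]
force: [0.4, -0.6, -1.5]
gripper_width: 27.0
gripper_force: 25.2
t 15.33 at [529.1 -40.4 151.8] yaw -3.9 q6 88.0 w 27.0 gf 25.2 F [ 0.4 -0.6 -1.5]
  turn rad 0.001 shift mm now-axes [ 67.1 -13.9  21.8] after-turn axes [ 67.1 -14.   21.8]
 blob [331 161  32  19] 243 dx/dy 2.23 rect [34. 15.] 9
 blob [287 207  21  24] 303 dx/dy 0.8 rect [23. 14.] 45
 blob [311 230  23  15] 231 dx/dy 2.42 rect [14. 22.] 90
 tilt -20 dx/dy -0.29 mid [319. 201.] base [317. 210.]
 tilt 0 dx/dy 0.02 mid [324. 199.] base [324. 207.]
 tilt 20 dx/dy 0.49 mid [328. 196.] base [331. 202.]
```

```bash
python3 -m crank '[{"grip":0.02,"x":0.02,"y":-0.008,"z":0,"yaw":0},{"grip":0.02,"x":0.045,"y":-0.014,"z":0,"yaw":0},{"grip":0.02,"x":0.067,"y":-0.014,"z":0,"yaw":0},{"grip":0.02,"x":0.067,"y":-0.014,"z":0,"yaw":0},{"grip":0.02,"x":0.067,"y":-0.014,"z":0.01,"yaw":0}]' 25; python3 -m crank '[{"grip":0.02,"x":0,"y":0,"z":0.01,"yaw":0},{"grip":0.02,"x":0,"y":0,"z":0.02,"yaw":0},{"grip":0.02,"x":0,"y":0,"z":0.028,"yaw":0},{"grip":0.02,"x":0,"y":0,"z":0.034,"yaw":0},{"grip":0.02,"x":0,"y":0,"z":0.034,"yaw":0}]' 25;python3 - <<'E'
from h import *
plan(597,-31,104,-3.9)
f=grab_frame("side");cv2.imwrite("pics/s8.png",cv2.resize(f[120:270,250:400,::-1],None,fx=3,fy=3))
E
```

```text
time_s: 15.8
ee_pos: [599.3, -24.8, 142.5]
ee_rot: [-180.0, -0.2, -3.5]
force: [-0.1, 0.3, -1.0]
gripper_width: 27.3
gripper_force: 25.4
time_s: 16.22
ee_pos: [596.5, -25.1, 106.1]
ee_rot: [-180.0, 0.2, -3.6]
force: [-0.5, -0.4, -2.3]
gripper_width: 27.5
gripper_force: 25.5
t 16.22 at [596.5 -25.1 106.1] yaw -3.6 q6 90.0 w 27.5 gf 25.5 F [-0.5 -0.4 -2.3]
  turn rad 0.006 shift mm now-axes [0.9 5.8 2.1] after-turn axes [0.9 5.8 2.1]
```

View pics/s8.png

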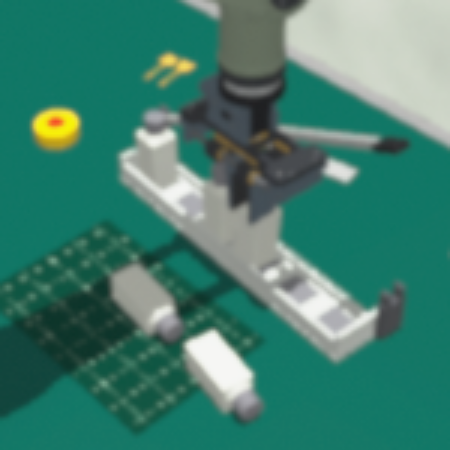

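The bottle hangs upright in its slot next to bottle 1. I'll shift 5 mm, lower and release.

```bash
python3 -m crank '[{"grip":0.02,"x":0,"y":0.003,"z":0,"yaw":0.006},{"grip":0.02,"x":0,"y":0.006,"z":0,"yaw":0.006},{"grip":0.02,"x":0,"y":0.006,"z":0.001,"yaw":0.006},{"grip":0.02,"x":0,"y":0.006,"z":0.002,"yaw":0.006},{"grip":0.02,"x":0,"y":0.006,"z":0.003,"yaw":0.006}]' 25; python3 -m crank '[{"grip":0.034,"x":0,"y":0,"z":0,"yaw":0},{"grip":0.04,"x":0,"y":0,"z":0,"yaw":0},{"grip":0.046,"x":0,"y":0,"z":0,"yaw":0},{"grip":0.046,"x":0,"y":0,"z":0,"yaw":0},{"grip":0.046,"x":0,"y":0,"z":0,"yaw":0}]' 10;python3 -m crank '[{"grip":0.046,"x":0,"y":0,"z":-0.02,"yaw":0},{"grip":0.046,"x":0,"y":0,"z":-0.05,"yaw":0},{"grip":0.046,"x":0,"y":0,"z":-0.08,"yaw":0},{"grip":0.07,"x":-0.04,"y":0,"z":-0.08,"yaw":0},{"grip":0.07,"x":-0.08,"y":0,"z":-0.08,"yaw":0}]' 10
python3 - <<'E'
from h import *
plan(440.6,-53.1,130,82.2)
E
```

```text
time_s: 16.68
ee_pos: [597.8, -31.3, 105.2]
ee_rot: [-180.0, -0.0, -3.9]
force: [-0.1, 0.6, -2.2]
gripper_width: 27.4
gripper_force: 25.5
time_s: 17.1
ee_pos: [597.8, -31.1, 105.1]
ee_rot: [-180.0, -0.0, -3.9]
force: [1.3, -0.8, 0.0]
gripper_width: 46.0
gripper_force: 0.0
time_s: 17.52
ee_pos: [519.9, -25.8, 187.0]
ee_rot: [-180.0, -0.4, -3.9]
force: [-0.8, -0.4, -0.7]
gripper_width: 56.5
gripper_force: 0.0
t 17.52 at [519.9 -25.8 187. ] yaw -3.9 q6 90.0 w 56.5 gf 0.0 F [-0.8 -0.4 -0.7]
  turn rad -1.503 shift mm now-axes [-77.3  32.6  57. ] after-turn axes [-37.8 -74.9  57. ]
```

```bash
cat >> h.py <<'E'
def sideb(f=None):
    f=grab_frame("side") if f is None else f
    g=f.astype(int); m=(g.min(2)>175)&(np.ptp(g,axis=2)<45); m[:150]=0;m[280:]=0;m[:,:230]=0;m[:,400:]=0
    for i,s,c,mm in comps(m,60,1200): print(" side",c.round(1),s[4],onz("side",[c],30)[0][:2].round())
E
python3 -m crank '[{"grip":0.07,"x":-0.016,"y":0.006,"z":0,"yaw":-0.12},{"grip":0.07,"x":-0.032,"y":0.013,"z":0,"yaw":-0.24},{"grip":0.07,"x":-0.048,"y":0.020,"z":0,"yaw":-0.36},{"grip":0.07,"x":-0.064,"y":0.026,"z":0.01,"yaw":-0.48},{"grip":0.07,"x":-0.077,"y":0.032,"z":0.02,"yaw":-0.6}]' 10; python3 -m crank '[{"grip":0.07,"x":0,"y":0,"z":0,"yaw":-0.12},{"grip":0.07,"x":0,"y":0,"z":0.01,"yaw":-0.24},{"grip":0.07,"x":0,"y":0,"z":0.02,"yaw":-0.36},{"grip":0.07,"x":0,"y":0,"z":0.03,"yaw":-0.48},{"grip":0.07,"x":0,"y":0,"z":0.035,"yaw":-0.6}]' 10;python3 -m crank '[{"grip":0.07,"x":0,"y":0,"z":0,"yaw":-0.12},{"grip":0.07,"x":0,"y":0,"z":0,"yaw":-0.24},{"grip":0.07,"x":0,"y":0,"z":0,"yaw":-0.303},{"grip":0.07,"x":0,"y":0,"z":0,"yaw":-0.303},{"grip":0.07,"x":0,"y":0,"z":0,"yaw":-0.303}]' 10
python3 - <<'E'
from h import *
plan(440.6,-53.1,18,82.2)
sideb(cv2.imread("pics/side0.png")[:,:,::-1]);print();sideb();bottles()
E
```

```text
time_s: 17.93
ee_pos: [438.0, -52.5, 165.4]
ee_rot: [179.9, -0.1, 30.8]
force: [0.1, -1.3, -0.5]
gripper_width: 70.1
gripper_force: 0.0
time_s: 18.35
ee_pos: [438.3, -52.3, 129.1]
ee_rot: [-179.9, 0.0, 65.2]
force: [0.0, 0.9, 0.0]
gripper_width: 70.2
gripper_force: 0.0
time_s: 18.77
ee_pos: [438.9, -52.4, 130.0]
ee_rot: [180.0, -0.0, 82.1]
force: [-0.4, -1.0, 0.0]
gripper_width: 70.0
gripper_force: 0.0
t 18.77 at [438.9 -52.4 130. ] yaw 82.1 q6 -0.0 w 70.0 gf 0.0 F [-0.4 -1.   0. ]
  turn rad -0.002 shift mm now-axes [ -0.5   1.8 112. ] after-turn axes [ -0.5   1.8 112. ]
 side [389.7 154.8] 231 [985.  20.]
 side [350.  171.4] 148 [778.  60.]
 side [334.8 203.3] 878 [599. -33.]
 side [246.6 179.1] 148 [442. 318.]
 side [269.1 193.4] 184 [455. 184.]
 side [297.6 216.9] 218 [452.  10.]
 side [323.1 241. ] 265 [ 440. -137.]

 side [388.7 155.4] 286 [979.  20.]
 side [349.7 171.3] 168 [778.  62.]
 side [336.1 192.4] 65 [645.   8.]
 side [349.9 216.5] 536 [ 589. -120.]
 side [323.1 241.2] 279 [ 440. -138.]
px [355. 223.] body ctr [467.4 -88.8] rect [112.  24.] axis deg 81.3 capN 288 cap@102 [476.7 -28.6]
```

```bash
python3 -m crank '[{"grip":0.07,"x":-0.001,"y":0.002,"z":0.03,"yaw":0},{"grip":0.07,"x":-0.001,"y":0.002,"z":0.065,"yaw":0},{"grip":0.07,"x":-0.001,"y":0.002,"z":0.095,"yaw":0},{"grip":0.07,"x":-0.001,"y":0.002,"z":0.111,"yaw":0},{"grip":0.07,"x":-0.001,"y":0.002,"z":0.111,"yaw":0}]' 10;  python3 -m crank '[{"grip":0.05,"x":0,"y":0,"z":0,"yaw":0},{"grip":0.02,"x":0,"y":0,"z":0,"yaw":0},{"grip":0.02,"x":0,"y":0,"z":0,"yaw":0},{"grip":0.02,"x":0,"y":0,"z":0,"yaw":0},{"grip":0.02,"x":0,"y":0,"z":0,"yaw":0}]' 4; python3 -m crank '[{"grip":0.02,"x":0,"y":0,"z":0,"yaw":0},{"grip":0.02,"x":0,"y":0,"z":0,"yaw":0},{"grip":0.02,"x":0,"y":0,"z":0,"yaw":0},{"grip":0.02,"x":0,"y":0,"z":0,"yaw":0},{"grip":0.02,"x":0,"y":0,"z":0,"yaw":0}]' 4
```

```text
time_s: 19.28
ee_pos: [438.8, -53.4, 16.4]
ee_rot: [-179.7, -0.0, 82.2]
force: [-0.2, -0.9, -0.6]
gripper_width: 70.3
gripper_force: 0.0
time_s: 19.7
ee_pos: [441.2, -53.7, 19.9]
ee_rot: [179.9, -0.0, 82.2]
force: [-0.2, -0.3, 0.3]
gripper_width: 39.5
gripper_force: 0.0
time_s: 20.12
ee_pos: [440.9, -53.7, 19.3]
ee_rot: [180.0, 0.0, 82.2]
force: [-0.9, 0.3, 6.4]
gripper_width: 27.9
gripper_force: 4.0
```

```bash
python3 -m crank '[{"grip":0.02,"x":0.004,"y":0,"z":-0.015,"yaw":0},{"grip":0.02,"x":0.011,"y":0,"z":-0.03,"yaw":0},{"grip":0.02,"x":0.02,"y":0,"z":-0.044,"yaw":0},{"grip":0.02,"x":0.031,"y":0,"z":-0.056,"yaw":0},{"grip":0.02,"x":0.044,"y":0,"z":-0.066,"yaw":0}]' 3 &&  python3 -m crank '[{"grip":0.02,"x":0.014,"y":0,"z":-0.013,"yaw":0},{"grip":0.02,"x":0.028,"y":0,"z":-0.022,"yaw":0},{"grip":0.02,"x":0.03,"y":0,"z":-0.03,"yaw":0},{"grip":0.02,"x":0.03,"y":0,"z":-0.03,"yaw":0},{"grip":0.02,"x":0.03,"y":0,"z":-0.03,"yaw":0}]' 3
python3 - <<'E'
from h import *
plan(440.6,-53.1,100,82.2);tilt()
f=grab_frame("side");cv2.imwrite("pics/s9.png",cv2.resize(f[150:250,260:360,::-1],None,fx=4,fy=4))
E
```

```text
time_s: 20.53
ee_pos: [446.5, -10.0, 85.5]
ee_rot: [-180.0, 0.0, 82.2]
force: [0.1, -0.6, -0.9]
gripper_width: 27.8
gripper_force: 3.8
time_s: 20.95
ee_pos: [450.4, 19.4, 114.7]
ee_rot: [-180.0, 0.0, 82.2]
force: [-0.1, -0.6, -2.1]
gripper_width: 27.7
gripper_force: 3.0
t 20.95 at [450.4  19.4 114.7] yaw 82.2 q6 9.0 w 27.7 gf 3.0 F [-0.1 -0.6 -2.1]
  turn rad 0.001 shift mm now-axes [-73.2   0.1  14.7] after-turn axes [-73.2   0.1  14.7]
 blob [303 175  31  41] 706 dx/dy 0.81 rect [45. 25.] 40
 blob [288 201  16  23] 258 dx/dy 0.15 rect [22. 13.] 81
 blob [311 230  23  27] 393 dx/dy 0.74 rect [30. 15.] 51
 tilt -20 dx/dy 0.28 mid [298. 213.] base [301. 222.]
 tilt 0 dx/dy 0.09 mid [295. 211.] base [296. 218.]
 tilt 20 dx/dy -0.23 mid [292. 207.] base [291. 212.]
```

At 3 N it swung almost upright (about −6°). I'll lower it to the bench to flatten, then grip firmly.

```bash
python3 -m crank '[{"grip":0.02,"x":0,"y":0,"z":0.005,"yaw":0},{"grip":0.02,"x":0,"y":0,"z":0.01,"yaw":0},{"grip":0.02,"x":-0.003,"y":0,"z":0.014,"yaw":0},{"grip":0.02,"x":-0.006,"y":0,"z":0.017,"yaw":0},{"grip":0.02,"x":-0.006,"y":0,"z":0.018,"yaw":0}]' 3
python3 - <<'E'
from h import *
plan(440.6,-53.1,97,82.2);tilt()
E
```

```text
time_s: 21.47
ee_pos: [449.9, 12.2, 97.2]
ee_rot: [-180.0, 0.1, 82.3]
force: [-3.5, -4.6, 15.0]
gripper_width: 27.8
gripper_force: 8.5
t 21.47 at [449.9  12.2  97.2] yaw 82.3 q6 8.0 w 27.8 gf 8.5 F [-3.5 -4.6 15. ]
  turn rad 0.001 shift mm now-axes [-66.   -0.4   0.2] after-turn axes [-66.   -0.3   0.2]
 blob [306 179  29  38] 639 dx/dy 0.72 rect [37. 28.] 90
 blob [289 205  15  21] 224 dx/dy 0.01 rect [19. 14.] 76
 blob [311 230  24  27] 397 dx/dy 0.76 rect [30. 15.] 51
 tilt -20 dx/dy 0.28 mid [299. 218.] base [302. 227.]
 tilt 0 dx/dy 0.09 mid [296. 215.] base [297. 223.]
 tilt 20 dx/dy -0.25 mid [294. 211.] base [292. 216.]
```

```bash
python3 -m crank '[{"grip":0.02,"x":0,"y":0,"z":0,"yaw":0},{"grip":0.02,"x":0,"y":0,"z":0,"yaw":0},{"grip":0.02,"x":0,"y":0,"z":0,"yaw":0},{"grip":0.02,"x":0,"y":0,"z":-0.02,"yaw":0},{"grip":0.02,"x":0,"y":0,"z":-0.055,"yaw":0}]' 25; python3 -m crank '[{"grip":0.02,"x":-0.02,"y":0.01,"z":0,"yaw":0.12},{"grip":0.02,"x":-0.04,"y":0.02,"z":0,"yaw":0.24},{"grip":0.02,"x":-0.06,"y":0.03,"z":0,"yaw":0.36},{"grip":0.02,"x":-0.08,"y":0.04,"z":0,"yaw":0.48},{"grip":0.02,"x":-0.1,"y":0.05,"z":0,"yaw":0.6}]' 25;  python3 -m crank '[{"grip":0.02,"x":0,"y":0,"z":0,"yaw":0.12},{"grip":0.02,"x":0,"y":0,"z":0,"yaw":0.24},{"grip":0.02,"x":0,"y":0,"z":0,"yaw":0.36},{"grip":0.02,"x":0,"y":0,"z":0,"yaw":0.48},{"grip":0.02,"x":0,"y":0,"z":0,"yaw":0.6}]' 25; python3 -m crank '[{"grip":0.02,"x":0,"y":0,"z":0,"yaw":0.12},{"grip":0.02,"x":0,"y":0,"z":0,"yaw":0.24},{"grip":0.02,"x":0,"y":0,"z":0,"yaw":0.304},{"grip":0.02,"x":0,"y":0,"z":0,"yaw":0.304},{"grip":0.02,"x":0,"y":0,"z":0,"yaw":0.304}]' 25;python3 - <<'E'
from h import *
plan(592.5,-101,152,-3.9)
E
```

```text
time_s: 21.93
ee_pos: [446.7, 13.3, 148.9]
ee_rot: [-179.4, 0.1, 82.2]
force: [0.9, 1.2, -1.5]
gripper_width: 27.2
gripper_force: 26.0
time_s: 22.35
ee_pos: [485.6, -93.4, 151.2]
ee_rot: [-179.9, 0.0, 47.5]
force: [0.2, 0.6, -1.4]
gripper_width: 27.4
gripper_force: 25.8
time_s: 22.77
ee_pos: [485.3, -92.5, 150.9]
ee_rot: [-179.9, 0.1, 13.1]
force: [0.5, 0.7, -2.0]
gripper_width: 27.4
gripper_force: 25.8
time_s: 23.18
ee_pos: [485.4, -92.3, 151.3]
ee_rot: [-180.0, 0.1, -3.9]
force: [-0.8, 0.5, -1.9]
gripper_width: 27.5
gripper_force: 25.9
t 23.18 at [485.4 -92.3 151.3] yaw -3.9 q6 82.0 w 27.5 gf 25.9 F [-0.8  0.5 -1.9]
  turn rad 0.0 shift mm now-axes [107.4   1.4  -0.7] after-turn axes [107.4   1.4  -0.7]
```

```bash
python3 -m crank '[{"grip":0.02,"x":0.03,"y":0.001,"z":0,"yaw":0},{"grip":0.02,"x":0.06,"y":0.001,"z":0,"yaw":0},{"grip":0.02,"x":0.09,"y":0.001,"z":0,"yaw":0},{"grip":0.02,"x":0.107,"y":0.001,"z":0,"yaw":0},{"grip":0.02,"x":0.107,"y":0.001,"z":0,"yaw":0}]' 25; python3 -m crank '[{"grip":0.02,"x":0,"y":0,"z":0.01,"yaw":0},{"grip":0.02,"x":0,"y":0,"z":0.02,"yaw":0},{"grip":0.02,"x":0,"y":0,"z":0.03,"yaw":0},{"grip":0.02,"x":0,"y":0,"z":0.04,"yaw":0},{"grip":0.02,"x":0,"y":0,"z":0.044,"yaw":0}]' 25;python3 - <<'E'
from h import *
plan(592.5,-101,104,-3.9);tilt()
f=grab_frame("side");cv2.imwrite("pics/s10.png",cv2.resize(f[120:270,250:400,::-1],None,fx=3,fy=3))
E
```

```text
time_s: 23.6
ee_pos: [590.8, -101.0, 149.7]
ee_rot: [-180.0, 0.6, -4.0]
force: [-2.7, -1.1, -3.5]
gripper_width: 27.4
gripper_force: 25.9
time_s: 24.02
ee_pos: [591.6, -100.3, 105.8]
ee_rot: [-180.0, 0.2, -3.9]
force: [-0.9, 0.8, -1.8]
gripper_width: 27.3
gripper_force: 25.9
t 24.02 at [ 591.6 -100.3  105.8] yaw -3.9 q6 83.0 w 27.3 gf 25.9 F [-0.9  0.8 -1.8]
  turn rad -0.001 shift mm now-axes [1.  0.7 1.8] after-turn axes [1.  0.7 1.8]
 blob [311 230  25  27] 402 dx/dy 0.76 rect [31. 15.] 51
 tilt -20 dx/dy -0.34 mid [343. 212.] base [340. 221.]
 tilt 0 dx/dy -0.04 mid [347. 210.] base [346. 218.]
 tilt 20 dx/dy 0.41 mid [351. 207.] base [353. 212.]
```

View pics/s10.png

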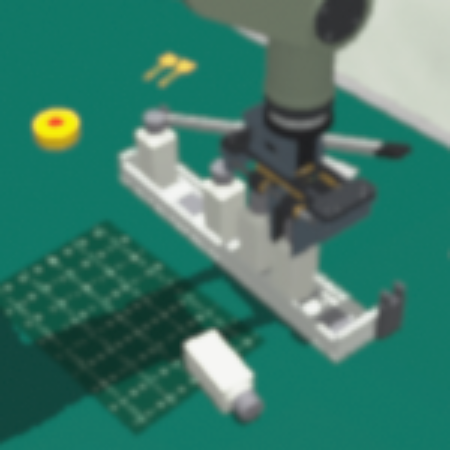

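The third bottle sits upright in slot −105, with bottles 1 and 2 standing behind it. Release and go to the last one.

```bash
python3 -m crank '[{"grip":0.02,"x":0,"y":0,"z":0.001,"yaw":0},{"grip":0.02,"x":0,"y":0,"z":0.002,"yaw":0},{"grip":0.02,"x":0,"y":0,"z":0.003,"yaw":0},{"grip":0.02,"x":0,"y":0,"z":0.003,"yaw":0},{"grip":0.02,"x":0,"y":0,"z":0.003,"yaw":0}]' 25; python3 -m crank '[{"grip":0.034,"x":0,"y":0,"z":0,"yaw":0},{"grip":0.04,"x":0,"y":0,"z":0,"yaw":0},{"grip":0.046,"x":0,"y":0,"z":0,"yaw":0},{"grip":0.046,"x":0,"y":0,"z":0,"yaw":0},{"grip":0.046,"x":0,"y":0,"z":0,"yaw":0}]' 10;python3 -m crank '[{"grip":0.046,"x":0,"y":0,"z":-0.02,"yaw":0},{"grip":0.046,"x":0,"y":0,"z":-0.05,"yaw":0},{"grip":0.046,"x":0,"y":0,"z":-0.08,"yaw":0},{"grip":0.07,"x":-0.04,"y":0,"z":-0.08,"yaw":0},{"grip":0.07,"x":-0.08,"y":0,"z":-0.08,"yaw":0}]' 10; python3 -m crank '[{"grip":0.07,"x":-0.01,"y":0,"z":0,"yaw":-0.12},{"grip":0.07,"x":-0.02,"y":0,"z":0,"yaw":-0.24},{"grip":0.07,"x":-0.03,"y":0,"z":0,"yaw":-0.36},{"grip":0.07,"x":-0.04,"y":0,"z":0,"yaw":-0.48},{"grip":0.07,"x":-0.05,"y":0,"z":0,"yaw":-0.6}]' 10
python3 - <<'E'
from h import *
sideb()
plan(425.4,-198.4,130,79.4)
E
```

```text
time_s: 24.53
ee_pos: [592.7, -100.5, 105.2]
ee_rot: [-180.0, -0.0, -4.0]
force: [0.5, -0.5, -2.3]
gripper_width: 27.1
gripper_force: 25.9
time_s: 24.95
ee_pos: [592.7, -100.5, 105.1]
ee_rot: [-180.0, -0.0, -4.0]
force: [-0.1, -0.7, -0.4]
gripper_width: 45.8
gripper_force: 0.0
time_s: 25.37
ee_pos: [514.6, -95.4, 186.9]
ee_rot: [180.0, -0.3, -3.9]
force: [-0.8, 0.0, -0.2]
gripper_width: 56.4
gripper_force: 0.0
time_s: 25.78
ee_pos: [462.3, -91.5, 185.2]
ee_rot: [180.0, -0.0, 30.8]
force: [-0.3, 0.0, 0.8]
gripper_width: 69.6
gripper_force: 0.0
 side [388.7 155.4] 286 [979.  20.]
 side [357.7 174.4] 95 [786.  25.]
 side [317.4 194.9] 104 [584.  47.]
 side [347.7 202.9] 77 [635. -65.]
 side [354.7 221.1] 359 [ 585. -147.]
 side [323.7 242.4] 244 [ 438. -143.]
t 25.83 at [460.2 -91.2 185. ] yaw 31.0 q6 46.0 w 70.2 gf 0.0 F [-2.8  0.5 -0.3]
  turn rad -0.845 shift mm now-axes [-84.9  74.   55. ] after-turn axes [-111.7  -14.4   55. ]
```

```bash
python3 -m crank '[{"grip":0.07,"x":-0.017,"y":0.015,"z":0,"yaw":-0.12},{"grip":0.07,"x":-0.034,"y":0.030,"z":0.01,"yaw":-0.24},{"grip":0.07,"x":-0.051,"y":0.045,"z":0.02,"yaw":-0.36},{"grip":0.07,"x":-0.068,"y":0.060,"z":0.04,"yaw":-0.48},{"grip":0.07,"x":-0.085,"y":0.074,"z":0.055,"yaw":-0.6}]' 10; python3 -m crank '[{"grip":0.07,"x":0,"y":0,"z":0,"yaw":-0.12},{"grip":0.07,"x":0,"y":0,"z":0,"yaw":-0.245},{"grip":0.07,"x":0,"y":0,"z":0,"yaw":-0.245},{"grip":0.07,"x":0,"y":0,"z":0,"yaw":-0.245},{"grip":0.07,"x":0,"y":0,"z":0,"yaw":-0.245}]' 10
python3 - <<'E'
from h import *
sideb();bottles()
plan(425.4,-198.4,18,79.4)
E
```

```text
time_s: 26.25
ee_pos: [427.0, -199.5, 129.4]
ee_rot: [179.9, -0.0, 65.0]
force: [-0.3, 0.4, 0.5]
gripper_width: 70.4
gripper_force: 0.0
time_s: 26.67
ee_pos: [427.5, -198.4, 130.1]
ee_rot: [180.0, 0.0, 78.6]
force: [-0.7, 0.5, -0.3]
gripper_width: 70.4
gripper_force: 0.0
 side [388.7 155.4] 286 [979.  20.]
 side [357.1 174.2] 96 [785.  27.]
 side [307.1 181.9] 223 [607. 133.]
 side [360.5 224.5] 239 [ 587. -173.]
px [413. 223.] body ctr [ 463.9 -281.3] rect [45. 25.] axis deg 61.6 capN 222 cap@102 [ 492.9 -227.6]
t 26.77 at [ 427.3 -198.2  130.1] yaw 78.7 q6 -15.0 w 70.2 gf 0.0 F [ 0.8 -0.7  0.5]
  turn rad -0.012 shift mm now-axes [ -0.5  -1.9 112.1] after-turn axes [ -0.5  -1.9 112.1]
```

```bash
python3 -m crank '[{"grip":0.07,"x":-0.001,"y":-0.002,"z":0.03,"yaw":-0.012},{"grip":0.07,"x":-0.001,"y":-0.002,"z":0.065,"yaw":-0.012},{"grip":0.07,"x":-0.001,"y":-0.002,"z":0.095,"yaw":-0.012},{"grip":0.07,"x":-0.001,"y":-0.002,"z":0.111,"yaw":-0.012},{"grip":0.07,"x":-0.001,"y":-0.002,"z":0.111,"yaw":-0.012}]' 10;  python3 -m crank '[{"grip":0.05,"x":0,"y":0,"z":0,"yaw":0},{"grip":0.02,"x":0,"y":0,"z":0,"yaw":0},{"grip":0.02,"x":0,"y":0,"z":0,"yaw":0},{"grip":0.02,"x":0,"y":0,"z":0,"yaw":0},{"grip":0.02,"x":0,"y":0,"z":0,"yaw":0}]' 4; python3 -m crank '[{"grip":0.02,"x":0,"y":0,"z":0,"yaw":0},{"grip":0.02,"x":0,"y":0,"z":0,"yaw":0},{"grip":0.02,"x":0,"y":0,"z":0,"yaw":0},{"grip":0.02,"x":0,"y":0,"z":0,"yaw":0},{"grip":0.02,"x":0,"y":0,"z":0,"yaw":0}]' 4
```

```text
time_s: 27.18
ee_pos: [423.4, -198.0, 16.4]
ee_rot: [-179.7, -0.1, 79.5]
force: [-0.1, 0.1, 0.8]
gripper_width: 70.3
gripper_force: 0.0
time_s: 27.6
ee_pos: [425.4, -199.2, 19.9]
ee_rot: [179.9, 0.0, 79.5]
force: [-0.2, 0.6, -0.2]
gripper_width: 39.5
gripper_force: 0.0
time_s: 28.02
ee_pos: [425.1, -199.1, 19.3]
ee_rot: [180.0, 0.0, 79.5]
force: [-1.6, -0.8, 4.9]
gripper_width: 27.7
gripper_force: 4.0
```

```bash
python3 -m crank '[{"grip":0.02,"x":0.004,"y":0,"z":-0.015,"yaw":0},{"grip":0.02,"x":0.011,"y":0,"z":-0.03,"yaw":0},{"grip":0.02,"x":0.02,"y":0,"z":-0.044,"yaw":0},{"grip":0.02,"x":0.031,"y":0,"z":-0.056,"yaw":0},{"grip":0.02,"x":0.044,"y":0,"z":-0.066,"yaw":0}]' 3 &&  python3 -m crank '[{"grip":0.02,"x":0.014,"y":0,"z":-0.013,"yaw":0},{"grip":0.02,"x":0.028,"y":0,"z":-0.022,"yaw":0},{"grip":0.02,"x":0.03,"y":0,"z":-0.03,"yaw":0},{"grip":0.02,"x":0.03,"y":0,"z":-0.03,"yaw":0},{"grip":0.02,"x":0.03,"y":0,"z":-0.03,"yaw":0}]' 3
python3 - <<'E'
from h import *
plan(440.6,-53.1,100,82.2);tilt()
E
```

```text
time_s: 28.43
ee_pos: [432.9, -155.8, 85.5]
ee_rot: [180.0, 0.0, 79.5]
force: [0.8, -0.5, -0.9]
gripper_width: 27.7
gripper_force: 3.9
time_s: 28.85
ee_pos: [438.2, -126.5, 114.7]
ee_rot: [-180.0, 0.0, 79.5]
force: [-0.4, -0.5, -2.2]
gripper_width: 27.8
gripper_force: 3.0
t 28.85 at [ 438.2 -126.5  114.7] yaw 79.5 q6 -7.0 w 27.8 gf 3.0 F [-0.4 -0.5 -2.2]
  turn rad -0.046 shift mm now-axes [ 72.6 -11.   14.7] after-turn axes [73.  -7.6 14.7]
 blob [331 199  29  39] 631 dx/dy 0.64 rect [38. 28.] 90
 blob [313 225  16  24] 281 dx/dy 0.08 rect [22. 15.] 81
 tilt -20 dx/dy 0.23 mid [324. 238.] base [326. 247.]
 tilt 0 dx/dy 0.03 mid [320. 234.] base [321. 242.]
 tilt 20 dx/dy -0.37 mid [317. 230.] base [315. 235.]
```

```bash
python3 -m crank '[{"grip":0.02,"x":0,"y":0,"z":0.005,"yaw":0},{"grip":0.02,"x":0,"y":0,"z":0.01,"yaw":0},{"grip":0.02,"x":-0.003,"y":0,"z":0.014,"yaw":0},{"grip":0.02,"x":-0.006,"y":0,"z":0.017,"yaw":0},{"grip":0.02,"x":-0.006,"y":0,"z":0.018,"yaw":0}]' 3; python3 -c "
from h import *
tilt()"; python3 -m crank '[{"grip":0.02,"x":0,"y":0,"z":0,"yaw":0},{"grip":0.02,"x":0,"y":0,"z":0,"yaw":0},{"grip":0.02,"x":0,"y":0,"z":0,"yaw":0},{"grip":0.02,"x":0,"y":0,"z":-0.02,"yaw":0},{"grip":0.02,"x":0,"y":0,"z":-0.055,"yaw":0}]' 25; python3 -m crank '[{"grip":0.02,"x":-0.006,"y":0.011,"z":0,"yaw":0.12},{"grip":0.02,"x":-0.012,"y":0.022,"z":0,"yaw":0.24},{"grip":0.02,"x":-0.018,"y":0.033,"z":0,"yaw":0.36},{"grip":0.02,"x":-0.024,"y":0.045,"z":0,"yaw":0.48},{"grip":0.02,"x":-0.028,"y":0.056,"z":0,"yaw":0.6}]' 25;  python3 -m crank '[{"grip":0.02,"x":0,"y":0,"z":0,"yaw":0.12},{"grip":0.02,"x":0,"y":0,"z":0,"yaw":0.24},{"grip":0.02,"x":0,"y":0,"z":0,"yaw":0.36},{"grip":0.02,"x":0,"y":0,"z":0,"yaw":0.48},{"grip":0.02,"x":0,"y":0,"z":0,"yaw":0.6}]' 25; python3 -m crank '[{"grip":0.02,"x":0,"y":0,"z":0,"yaw":0.12},{"grip":0.02,"x":0,"y":0,"z":0,"yaw":0.24},{"grip":0.02,"x":0,"y":0,"z":0,"yaw":0.256},{"grip":0.02,"x":0,"y":0,"z":0,"yaw":0.256},{"grip":0.02,"x":0,"y":0,"z":0,"yaw":0.256}]' 25;python3 - <<'E'
from h import *
plan(587.7,-170.6,152,-3.9)
E
```

```text
time_s: 29.32
ee_pos: [436.9, -132.6, 96.5]
ee_rot: [-180.0, -0.0, 79.5]
force: [-0.9, -0.6, 4.0]
gripper_width: 27.8
gripper_force: 3.0
 blob [335 200  26  39] 539 dx/dy 0.53 rect [38. 25.] 90
 blob [314 230  15  21] 235 dx/dy -0.2 rect [20. 14.] 90
 tilt -20 dx/dy 0.23 mid [325. 242.] base [327. 252.]
 tilt 0 dx/dy 0.02 mid [321. 239.] base [322. 247.]
 tilt 20 dx/dy -0.39 mid [318. 235.] base [316. 239.]
time_s: 29.78
ee_pos: [434.3, -131.0, 149.1]
ee_rot: [-179.4, -0.1, 79.5]
force: [0.6, 0.5, -2.8]
gripper_width: 27.3
gripper_force: 25.0
time_s: 30.2
ee_pos: [487.6, -170.1, 151.6]
ee_rot: [-180.0, 0.0, 44.8]
force: [0.4, 0.0, -2.3]
gripper_width: 27.3
gripper_force: 25.0
time_s: 30.62
ee_pos: [487.0, -169.5, 151.4]
ee_rot: [-180.0, 0.0, 10.4]
force: [-0.4, -0.5, -1.8]
gripper_width: 27.4
gripper_force: 25.0
time_s: 31.03
ee_pos: [487.1, -169.7, 151.7]
ee_rot: [-180.0, 0.0, -3.8]
force: [0.1, -0.5, -2.5]
gripper_width: 27.5
gripper_force: 25.0
t 31.03 at [ 487.1 -169.7  151.7] yaw -3.8 q6 73.0 w 27.5 gf 25.0 F [ 0.1 -0.5 -2.5]
  turn rad 0.002 shift mm now-axes [100.4  -5.7  -0.3] after-turn axes [100.4  -5.9  -0.3]
```

The blob slope hints at a tilt of roughly 10°, so I'll square it once more on the free bench here.

```bash
python3 -m crank '[{"grip":0.02,"x":0,"y":0,"z":0.02,"yaw":0},{"grip":0.02,"x":0,"y":0,"z":0.035,"yaw":0},{"grip":0.02,"x":0,"y":0,"z":0.042,"yaw":0},{"grip":0.02,"x":0,"y":0,"z":0.042,"yaw":0},{"grip":0.02,"x":0,"y":0,"z":0.042,"yaw":0}]' 3; python3 -m crank '[{"grip":0.02,"x":0,"y":0,"z":0.005,"yaw":0},{"grip":0.02,"x":0.002,"y":0,"z":0.01,"yaw":0},{"grip":0.02,"x":0.005,"y":0,"z":0.013,"yaw":0},{"grip":0.02,"x":0.005,"y":0,"z":0.015,"yaw":0},{"grip":0.02,"x":0.005,"y":0,"z":0.016,"yaw":0}]' 3
python3 - <<'E'
from h import *
tilt()
f=grab_frame("side");cv2.imwrite("pics/s11.png",cv2.resize(f[170:270,290:390,::-1],None,fx=5,fy=5))
E
```

```text
time_s: 31.45
ee_pos: [487.3, -169.8, 110.0]
ee_rot: [-180.0, 0.0, -3.9]
force: [0.3, 0.3, -2.6]
gripper_width: 28.0
gripper_force: 3.0
time_s: 31.87
ee_pos: [493.0, -170.3, 96.2]
ee_rot: [180.0, -0.1, -3.9]
force: [-5.5, 1.8, 21.7]
gripper_width: 27.6
gripper_force: 11.9
 blob [335 221  41  27] 510 dx/dy -2.7 rect [21. 43.] 79
 tilt -20 dx/dy -0.34 mid [337. 239.] base [334. 248.]
 tilt 0 dx/dy -0.03 mid [341. 237.] base [341. 244.]
 tilt 20 dx/dy 0.49 mid [346. 233.] base [348. 238.]
```

Now it presses flat (22 N vertical at TCP 96). Grip firmly and place.

```bash
python3 -m crank '[{"grip":0.02,"x":0,"y":0,"z":-0.001,"yaw":0},{"grip":0.02,"x":0,"y":0,"z":-0.001,"yaw":0},{"grip":0.02,"x":0,"y":0,"z":-0.001,"yaw":0},{"grip":0.02,"x":0,"y":0,"z":-0.02,"yaw":0},{"grip":0.02,"x":0,"y":0,"z":-0.055,"yaw":0}]' 25; python3 -m crank '[{"grip":0.02,"x":0.025,"y":-0.003,"z":0,"yaw":0},{"grip":0.02,"x":0.05,"y":-0.006,"z":0,"yaw":0},{"grip":0.02,"x":0.075,"y":-0.006,"z":0,"yaw":0},{"grip":0.02,"x":0.094,"y":-0.006,"z":0,"yaw":0},{"grip":0.02,"x":0.094,"y":-0.006,"z":0,"yaw":0}]' 25; python3 -m crank '[{"grip":0.02,"x":0,"y":0,"z":0.01,"yaw":0},{"grip":0.02,"x":0,"y":0,"z":0.02,"yaw":0},{"grip":0.02,"x":0,"y":0,"z":0.03,"yaw":0},{"grip":0.02,"x":0,"y":0,"z":0.038,"yaw":0},{"grip":0.02,"x":0,"y":0,"z":0.044,"yaw":0}]' 25;python3 - <<'E'
from h import *
plan(587.7,-170.6,104,-3.9)
E
```

```text
time_s: 32.38
ee_pos: [489.6, -169.2, 145.9]
ee_rot: [-179.8, 0.5, -3.9]
force: [0.1, 0.1, -2.6]
gripper_width: 27.7
gripper_force: 25.3
time_s: 32.8
ee_pos: [590.5, -170.9, 148.3]
ee_rot: [180.0, -0.2, -3.9]
force: [0.4, 0.3, -1.4]
gripper_width: 27.5
gripper_force: 25.1
time_s: 33.22
ee_pos: [585.0, -170.3, 103.1]
ee_rot: [-180.0, 0.2, -3.9]
force: [0.5, -1.1, -3.1]
gripper_width: 27.0
gripper_force: 25.3
t 33.22 at [ 585.  -170.3  103.1] yaw -3.9 q6 77.0 w 27.0 gf 25.3 F [ 0.5 -1.1 -3.1]
  turn rad -0.0 shift mm now-axes [ 2.8  0.1 -0.9] after-turn axes [ 2.8  0.1 -0.9]
```

Lower the last bit, release, retreat and view everything numerically and with the last picture.

```bash
python3 -m crank '[{"grip":0.02,"x":0.001,"y":0,"z":0,"yaw":0},{"grip":0.02,"x":0.002,"y":0,"z":0.001,"yaw":0},{"grip":0.02,"x":0.002,"y":0,"z":0.001,"yaw":0},{"grip":0.02,"x":0.002,"y":0,"z":0.002,"yaw":0},{"grip":0.02,"x":0.002,"y":0,"z":0.002,"yaw":0}]' 25; python3 -m crank '[{"grip":0.034,"x":0,"y":0,"z":0,"yaw":0},{"grip":0.04,"x":0,"y":0,"z":0,"yaw":0},{"grip":0.046,"x":0,"y":0,"z":0,"yaw":0},{"grip":0.046,"x":0,"y":0,"z":0,"yaw":0},{"grip":0.046,"x":0,"y":0,"z":0,"yaw":0}]' 10;python3 -m crank '[{"grip":0.046,"x":0,"y":0,"z":-0.02,"yaw":0},{"grip":0.046,"x":0,"y":0,"z":-0.05,"yaw":0},{"grip":0.046,"x":0,"y":0,"z":-0.08,"yaw":0},{"grip":0.07,"x":-0.04,"y":0,"z":-0.08,"yaw":0},{"grip":0.07,"x":-0.08,"y":0,"z":-0.08,"yaw":0}]' 10; python3 -m crank '[{"grip":0.03,"x":-0.01,"y":0.04,"z":-0.03,"yaw":0},{"grip":0.01,"x":-0.01,"y":0.08,"z":-0.06,"yaw":0},{"grip":0.0,"x":-0.01,"y":0.12,"z":-0.09,"yaw":0},{"grip":0.0,"x":-0.01,"y":0.16,"z":-0.12,"yaw":0},{"grip":0.0,"x":-0.01,"y":0.2,"z":-0.15,"yaw":0}]' 10
python3 - <<'E'
from h import *
plan(632,-240,300,-3.9)
f=grab_frame("top")
h=cv2.cvtColor(f,cv2.COLOR_RGB2GRAY)[155:205,255:400]
cv2.imwrite("pics/e_top.png",f[:,:,::-1]); s=grab_frame("side"); cv2.imwrite("pics/e_side.png",s[:,:,::-1])
# white blobs left on the bench, and dark caps over the lane
bottles(f)
g=cv2.GaussianBlur(cv2.cvtColor(f,cv2.COLOR_RGB2GRAY),(0,0),1)[160:195,258:400]
c=cv2.HoughCircles(cv2.resize(g,None,fx=4,fy=4,interpolation=cv2.INTER_CUBIC),cv2.HOUGH_GRADIENT,1,100,param1=80,param2=14,minRadius=13,maxRadius=23)
if c is not None:
    for x,y,r in sorted(c[0].tolist()):
        p=onz("top",[(x/4+258,y/4+160)],116)[0]; d=p[:2]-[606.6,3.5]
        print("cap",[round(x/4+258,1),round(y/4+160,1)],"rack",np.round([d@[.9977,-.068],d@[.068,.9977]],1),"r",r/4)
E
```

```text
time_s: 33.63
ee_pos: [587.0, -170.7, 103.1]
ee_rot: [-180.0, 0.1, -3.9]
force: [-6.4, -0.5, -1.4]
gripper_width: 27.3
gripper_force: 25.3
time_s: 34.05
ee_pos: [587.1, -170.7, 103.3]
ee_rot: [-180.0, 0.1, -3.9]
force: [-5.9, -0.3, -0.5]
gripper_width: 46.4
gripper_force: 0.0
time_s: 34.47
ee_pos: [511.2, -166.1, 186.0]
ee_rot: [179.9, -0.5, -3.9]
force: [-0.4, -0.4, -0.4]
gripper_width: 56.3
gripper_force: 0.0
time_s: 34.88
ee_pos: [487.1, -331.8, 310.4]
ee_rot: [179.9, -0.2, -3.9]
force: [0.9, -0.7, 0.5]
gripper_width: 29.1
gripper_force: 0.0
t 34.88 at [ 487.1 -331.8  310.4] yaw -3.9 q6 59.0 w 29.1 gf 0.0 F [ 0.9 -0.7  0.5]
  turn rad -0.0 shift mm now-axes [ 138.4 -101.4   10.4] after-turn axes [ 138.4 -101.4   10.4]
cap [272.9, 177.9] rack [ -5.6 168.7] r 4.400000095367432
cap [315.6, 178.6] rack [-2.7 33.8] r 5.050000190734863
cap [381.6, 181.9] rack [  -4.6 -174.3] r 5.050000190734863
```

Run:
```python
from h import *
t=cv2.imread("pics/e_top.png");s=cv2.imread("pics/e_side.png")
a=cv2.resize(t[145:205,250:410],(800,300),interpolation=cv2.INTER_CUBIC);b=cv2.resize(s[140:250,250:410],(436,300),interpolation=cv2.INTER_CUBIC)
z=np.zeros((600,800,3),np.uint8);z[:300]=a;z[300:,:436]=b;cv2.imwrite("pics/fin.png",z)
```

```text
(no output)
```

View pics/fin.png

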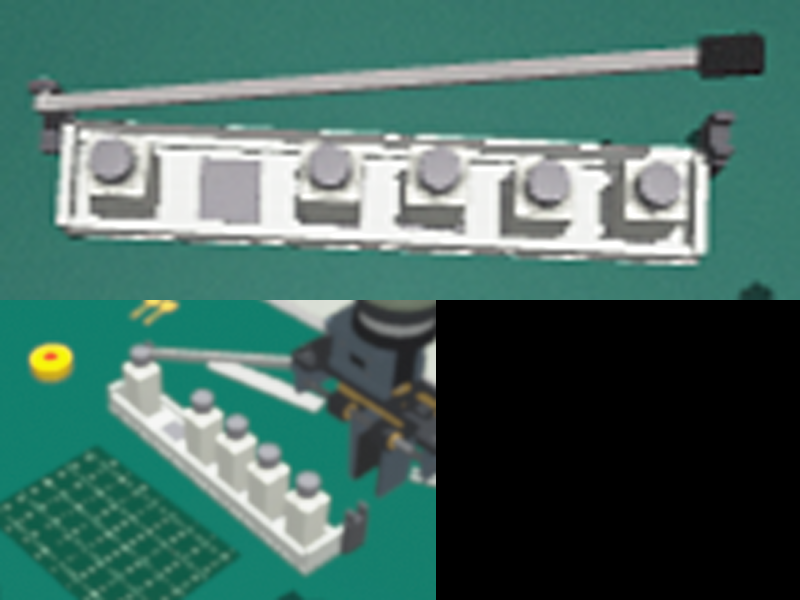

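All five bottles stand upright in the lane (caps at crop x 112, 330, 438, 548, 658), with only the +105 place empty. Now I'll move over the tab with closed fingers.

```bash
python3 -m crank '[{"grip":0,"x":0.0,"y":0,"z":-0.025,"yaw":0},{"grip":0,"x":0.03,"y":-0.03,"z":-0.025,"yaw":0},{"grip":0,"x":0.055,"y":-0.06,"z":-0.025,"yaw":0},{"grip":0,"x":0.08,"y":-0.09,"z":-0.025,"yaw":0},{"grip":0,"x":0.105,"y":-0.12,"z":-0.025,"yaw":0}]' 10; python3 -m crank '[{"grip":0,"x":0.015,"y":-0.015,"z":0,"yaw":0},{"grip":0,"x":0.033,"y":-0.027,"z":0,"yaw":0},{"grip":0,"x":0.033,"y":-0.027,"z":0,"yaw":0},{"grip":0,"x":0.033,"y":-0.027,"z":0,"yaw":0},{"grip":0,"x":0.033,"y":-0.027,"z":0,"yaw":0}]' 10;  python3 - <<'E'
from h import *
plan(635,-195,314,-3.9)
E
```

```text
time_s: 35.4
ee_pos: [601.2, -215.7, 332.8]
ee_rot: [-180.0, -0.1, -3.9]
force: [-0.0, -1.0, 1.4]
gripper_width: 0.6
gripper_force: 0.0
time_s: 35.82
ee_pos: [634.5, -192.8, 332.4]
ee_rot: [180.0, 0.0, -3.9]
force: [-0.8, -0.6, 0.4]
gripper_width: 0.6
gripper_force: 0.0
t 35.82 at [ 634.5 -192.8  332.4] yaw -3.9 q6 76.0 w 0.6 gf 0.0 F [-0.8 -0.6  0.4]
  turn rad 0.0 shift mm now-axes [ 0.7  2.2 18.4] after-turn axes [ 0.7  2.2 18.4]
```

```bash
python3 -m crank '[{"grip":0,"x":0.001,"y":0.004,"z":0.015,"yaw":0},{"grip":0,"x":0.001,"y":0.008,"z":0.03,"yaw":0},{"grip":0,"x":0.001,"y":0.011,"z":0.045,"yaw":0},{"grip":0,"x":0.001,"y":0.014,"z":0.058,"yaw":0},{"grip":0,"x":0.001,"y":0.017,"z":0.07,"yaw":0}]' 10
python3 - <<'E'
from h import *
plan(635,-195,314,-3.9)
E
```

```text
time_s: 36.23
ee_pos: [633.8, -211.7, 263.0]
ee_rot: [179.9, -0.1, -4.0]
force: [-0.1, -0.2, 2.0]
gripper_width: 0.1
gripper_force: 0.8
t 36.23 at [ 633.8 -211.7  263. ] yaw -4.0 q6 75.0 w 0.1 gf 0.8 F [-0.1 -0.2  2. ]
  turn rad -0.002 shift mm now-axes [  0.  -16.8 -51. ] after-turn axes [  0.1 -16.8 -51. ]
```

```bash
python3 -m crank '[{"grip":0,"x":0,"y":0.004,"z":0.01,"yaw":0},{"grip":0,"x":0,"y":0.008,"z":0.02,"yaw":0},{"grip":0,"x":0,"y":0.012,"z":0.031,"yaw":0},{"grip":0,"x":0,"y":0.015,"z":0.041,"yaw":0},{"grip":0,"x":0,"y":0.018,"z":0.052,"yaw":0}]' 10;  python3 -m crank '[{"grip":0,"x":0,"y":0.003,"z":0.012,"yaw":0},{"grip":0,"x":0,"y":0.006,"z":0.024,"yaw":0},{"grip":0,"x":0,"y":0.009,"z":0.035,"yaw":0},{"grip":0,"x":0,"y":0.011,"z":0.046,"yaw":0},{"grip":0,"x":0,"y":0.013,"z":0.058,"yaw":0}]' 10;  python3 -m crank '[{"grip":0,"x":0,"y":0.0015,"z":0.012,"yaw":0},{"grip":0,"x":0,"y":0.003,"z":0.024,"yaw":0},{"grip":0,"x":0,"y":0.004,"z":0.035,"yaw":0},{"grip":0,"x":0,"y":0.005,"z":0.045,"yaw":0},{"grip":0,"x":0,"y":0.0055,"z":0.056,"yaw":0}]' 10
python3 - <<'E'
from h import *
plan(631.5,-246,81,-3.9)
E
```

```text
time_s: 36.65
ee_pos: [633.5, -228.6, 209.8]
ee_rot: [180.0, -0.0, -3.9]
force: [-0.2, 0.2, 1.8]
gripper_width: 0.0
gripper_force: 0.8
time_s: 37.07
ee_pos: [632.8, -241.1, 151.3]
ee_rot: [-180.0, -0.0, -3.9]
force: [-0.5, -0.3, 1.7]
gripper_width: 0.4
gripper_force: 0.7
time_s: 37.48
ee_pos: [632.4, -246.5, 95.5]
ee_rot: [-180.0, -0.0, -3.9]
force: [-0.0, -1.1, 0.9]
gripper_width: 0.7
gripper_force: 0.7
t 37.48 at [ 632.4 -246.5   95.5] yaw -3.9 q6 72.0 w 0.7 gf 0.7 F [-0.  -1.1  0.9]
  turn rad -0.0 shift mm now-axes [-1.  -0.4 14.5] after-turn axes [-1.  -0.4 14.5]
```

```bash
python3 -m crank '[{"grip":0,"x":0,"y":0,"z":0.004,"yaw":0},{"grip":0,"x":0,"y":0,"z":0.008,"yaw":0},{"grip":0,"x":0,"y":0,"z":0.011,"yaw":0},{"grip":0,"x":0,"y":0,"z":0.013,"yaw":0},{"grip":0,"x":0,"y":0,"z":0.0145,"yaw":0}]' 10;  python3 -m crank '[{"grip":0,"x":0,"y":0,"z":0.001,"yaw":0},{"grip":0,"x":0,"y":0,"z":0.002,"yaw":0},{"grip":0,"x":0,"y":0,"z":0.002,"yaw":0},{"grip":0,"x":0,"y":0,"z":0.002,"yaw":0},{"grip":0,"x":0,"y":0,"z":0.002,"yaw":0}]' 10
```

```text
time_s: 37.9
ee_pos: [632.3, -246.2, 82.0]
ee_rot: [-180.0, 0.0, -3.9]
force: [-1.0, -0.6, 1.6]
gripper_width: 0.3
gripper_force: 0.7
time_s: 38.32
ee_pos: [632.3, -246.3, 81.2]
ee_rot: [-180.0, -0.0, -3.9]
force: [-2.9, 1.0, 6.0]
gripper_width: 0.7
gripper_force: 2.8
```

```bash
python3 -m crank '[{"grip":0,"x":0,"y":0,"z":0.001,"yaw":0},{"grip":0,"x":0,"y":0,"z":0.002,"yaw":0},{"grip":0,"x":0,"y":0,"z":0.002,"yaw":0},{"grip":0,"x":0,"y":0,"z":0.002,"yaw":0},{"grip":0,"x":0,"y":0,"z":0.002,"yaw":0}]' 10;  python3 -m crank '[{"grip":0,"x":0,"y":0,"z":0,"yaw":0},{"grip":0,"x":0,"y":0,"z":0,"yaw":0},{"grip":0,"x":0,"y":0,"z":0,"yaw":0},{"grip":0,"x":0,"y":0,"z":0,"yaw":0},{"grip":0,"x":0,"y":0,"z":0,"yaw":0}]' 10
```

```text
time_s: 38.73
ee_pos: [632.4, -246.3, 81.0]
ee_rot: [180.0, -0.1, -3.9]
force: [-4.5, 1.0, 13.5]
gripper_width: 0.2
gripper_force: 6.7
time_s: 39.15
ee_pos: [632.4, -246.2, 81.0]
ee_rot: [180.0, -0.1, -3.9]
force: [-4.7, 2.3, 13.0]
gripper_width: 0.4
gripper_force: 6.7
```

Firm stop at tip height 67 mm, exactly the closed tab height. Retreat straight up, then verify.

```bash
python3 -m crank '[{"grip":0,"x":0,"y":0,"z":-0.01,"yaw":0},{"grip":0,"x":0,"y":0,"z":-0.04,"yaw":0},{"grip":0,"x":0,"y":0,"z":-0.08,"yaw":0},{"grip":0,"x":0,"y":0.02,"z":-0.12,"yaw":0},{"grip":0,"x":0,"y":0.05,"z":-0.15,"yaw":0}]' 10;  python3 -m crank '[{"grip":0,"x":-0.03,"y":0.03,"z":-0.02,"yaw":0},{"grip":0,"x":-0.06,"y":0.06,"z":-0.04,"yaw":0},{"grip":0,"x":-0.09,"y":0.09,"z":-0.05,"yaw":0},{"grip":0,"x":-0.12,"y":0.12,"z":-0.05,"yaw":0},{"grip":0,"x":-0.15,"y":0.15,"z":-0.05,"yaw":0}]' 10
python3 - <<'E'
from h import *
f=grab_frame("top");s=grab_frame("side")
for n,g,roi in(("top",f,(150,215,380,420)),):
    a,b,c,d=roi;m=np.zeros(g.shape[:2],bool);m[a:b,c:d]=g[a:b,c:d].max(2)<45
    for i,st,ce,_ in comps(m,15,400): print("dark",st,onz("top",[ce],67)[0].round(1))
g=cv2.GaussianBlur(cv2.cvtColor(f,cv2.COLOR_RGB2GRAY),(0,0),1)[160:195,258:400]
c=cv2.HoughCircles(cv2.resize(g,None,fx=4,fy=4,interpolation=cv2.INTER_CUBIC),cv2.HOUGH_GRADIENT,1,60,param1=80,param2=13,minRadius=14,maxRadius=23)
for x,y,r in sorted(c[0].tolist()):
    d=onz("top",[(x/4+258,y/4+160)],116)[0][:2]-[606.6,3.5]
    print("cap rack",np.round([d@[.9977,-.068],d@[.068,.9977]],1),"r",round(r/4,1))
t0=cv2.imread("pics/top0.png")[:,:,::-1]
for a,b,c,d in((210,280,145,210),(180,205,205,235),(205,240,445,500)): print("bystander diff",np.abs(f[a:b,c:d].astype(int)-t0[a:b,c:d]).mean().round(2))
print(state()["force"].round(1))
E
```

```text
time_s: 39.57
ee_pos: [630.5, -292.0, 229.2]
ee_rot: [-180.0, -0.2, -3.7]
force: [1.2, -0.3, 0.8]
gripper_width: 0.1
gripper_force: 0.0
time_s: 39.98
ee_pos: [478.7, -425.7, 277.1]
ee_rot: [179.9, -0.2, -3.9]
force: [0.7, -0.4, -0.9]
gripper_width: 0.2
gripper_force: 0.0
cap rack [ -4.  169.6] r 4.7
cap rack [-31.2  28.6] r 4.8
cap rack [ -8.4 -22.3] r 4.3
cap rack [-10.9 -99.6] r 5.6
cap rack [ -15.2 -149.3] r 4.2
cap rack [   5.8 -193.8] r 3.6
bystander diff 3.6
bystander diff 3.32
bystander diff 30.45
[0.4 0.9 0.1]
```

```bash
python3 -m crank '[{"grip":0,"x":-0.03,"y":0.03,"z":0,"yaw":0},{"grip":0,"x":-0.07,"y":0.04,"z":0,"yaw":0},{"grip":0,"x":-0.11,"y":0.05,"z":0,"yaw":0},{"grip":0,"x":-0.15,"y":0.06,"z":0,"yaw":0},{"grip":0,"x":-0.19,"y":0.07,"z":0,"yaw":0}]' 10; python3 -m crank '[{"grip":0,"x":-0.03,"y":0,"z":0,"yaw":0},{"grip":0,"x":-0.06,"y":0,"z":0,"yaw":0},{"grip":0,"x":-0.06,"y":0,"z":0,"yaw":0},{"grip":0,"x":-0.06,"y":0,"z":0,"yaw":0},{"grip":0,"x":-0.06,"y":0,"z":0,"yaw":0}]' 10
python3 - <<'E'
from h import *
f=grab_frame("top");s=grab_frame("side");e=cv2.imread("pics/e_top.png")[:,:,::-1];t0=cv2.imread("pics/top0.png")[:,:,::-1]
cv2.imwrite("pics/f_top.png",f[:,:,::-1]);cv2.imwrite("pics/f_side.png",s[:,:,::-1])
G=lambda a:cv2.cvtColor(np.ascontiguousarray(a),cv2.COLOR_RGB2GRAY)
for (u,v) in((272.5,178),(316,178.5),(337.5,179),(359.5,182),(381.5,182.5)):
    u,v=int(u),int(v); T=G(e)[v-6:v+7,u-6:u+7]; r=cv2.matchTemplate(G(f)[v-12:v+13,u-12:u+13],T,cv2.TM_CCOEFF_NORMED); _,m,_,l=cv2.minMaxLoc(r)
    print("cap",u,v,"score",round(m,2),"shift px",l[0]-6,l[1]-6)
m=np.zeros(f.shape[:2],bool);m[150:200,385:420]=f[150:200,385:420].max(2)<60
for i,st,ce,_ in comps(m,8,400): print("dark",st,onz("top",[ce],67)[0].round(1))
for n,(a,b,c,d) in dict(tray=(215,275,150,205),tape=(182,204,208,234),case=(208,236,450,495)).items(): print(n,np.abs(f[a:b,c:d].astype(int)-t0[a:b,c:d]).mean().round(2))
# bar: bright pixel row per column right of the back lip, above the rack
c=camera_model("top")
p=lambda X:cv2.projectPoints(np.array(X,float),cv2.Rodrigues(np.array(c["R"]))[0],np.array(c["t"]),np.array(c["intrinsics"]),np.array(c["distortion"]))[0].reshape(-1,2)
for b in(-215,-241):
    q=p([[606.6+.9977*42+.068*b,3.5-.068*42+.9977*b,67]])[0]; u,v=q.round().astype(int); print("expect closed bar px",q.round(1),f[v-4:v+5,u].tolist())
E
```

```text
time_s: 40.5
ee_pos: [284.0, -481.3, 275.1]
ee_rot: [180.0, -0.1, -3.9]
force: [-0.9, -0.6, 0.1]
gripper_width: 0.4
gripper_force: 0.0
time_s: 40.92
ee_pos: [226.1, -477.4, 275.4]
ee_rot: [180.0, -0.1, -3.9]
force: [0.6, -0.7, 0.6]
gripper_width: 0.7
gripper_force: 0.0
cap 272 178 score 1.0 shift px 0 0
cap 316 178 score 1.0 shift px 0 0
cap 337 179 score 0.99 shift px 0 0
cap 359 182 score 0.87 shift px 0 0
cap 381 182 score 0.86 shift px 0 0
dark [397 175   8   1   8] [ 619.7 -240.9   67. ]
tray 3.61
tape 3.2
case 3.09
expect closed bar px [392.1 171. ] [[66, 106, 100], [45, 46, 47], [47, 44, 46], [188, 184, 185], [227, 225, 223], [226, 225, 224], [122, 119, 118], [66, 65, 68], [43, 43, 46]]
expect closed bar px [400.  171.3] [[54, 120, 108], [54, 123, 112], [70, 62, 65], [62, 60, 62], [62, 60, 62], [65, 64, 65], [67, 66, 66], [74, 70, 72], [31, 34, 32]]
```

```bash
python3 -c "
from workcell import *
print(job_done())"
```

```text
the job is handed in; nothing more can be done
None
```

I stood all four tipped bottles upright in the lane beside the one already there, pressed the keeper bar down to its firm stop in the catch, and handed the job in at about 41 s; the case, tray and tape did not move.

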